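# Take up a label roll brake through its star-wheel slot

### The job

The brake on the label roll is slack. Take the adjusting tool from its stand, put its blade down through the slot in the top of the brake unit and click the star wheel round towards the roll, just one tooth a stroke, lifting the blade clear of the slot after each click, until the brake pad stands one last click (4 mm) short of the roll; never go further than that. Work by feel and gently (20 N at most), put the tool back in its stand, fully down and upright, and leave the other things on the worktop alone.

Things in the scene. Friction and masses are not known exactly. Their poses are not given: they have to be found in the camera images.
- brake_unit: fixed unit on a 90 x 230 x 6 mm plate, long along its y. Origin on the worktop, x across the slot, y along it, z up; the roll is at its -y end (robot's right). Grey housing 64 (x) x 100 (y) mm, centred on the origin, flat steel top 75 mm above the worktop, 4 mm thick. In it the 14-tooth star wheel: axle along x, 38 mm up, tip radius 30, root 21, teeth 3 mm thick, 12 wide
- slot (a point): middle of the access slot, level with the housing's top (75 mm up), at unit y = +6.5 mm. Slot 11 mm wide (x from -5.5 to +5.5), 45 mm long (y from -16 to +29), rigid ends. The carriage with axle, pad and roll is clamped at some unit y = c between -12 and +12 mm, other each time and not given: find the teeth by feel (or see them in the slot). At rest the nearest tooth tips are at y = c + 6.7 and c - 6.7 mm, 67 mm up
- entry (a point): safe place to lower the blade, behind a tooth for every c: on the slot's line at unit y = +24 mm, level with the housing's top. From there push to -y: after free travel a tooth resists, up to about 5 to 8 N, then gives way and the wheel snaps on one tooth by itself (blade at about y = c + 3 mm): a click. Pushing on some 12 mm more gives a second, unwanted click
- brake_pad (a joint): how far the brake pad has advanced to -y towards the roll (m). The pad (black, 30 x 24 mm) is on a steel rod out of the housing's -y end; the paper label roll beyond it is 64 mm across and 40 high. Geared to the wheel: 4 mm a click. 0 = gap 16 mm, 3 clicks to do; 0.008 = 1 to do; 0.012 = finish, gap 4 mm; 0.016 = touching. Starts at 0 or 0.004. With the blade out a detent brings it to rest on the nearest multiple of 4 mm
- adjuster: loose tool, 71 mm tall, 0.1 kg. Origin at the blade's tip, z up the handle. Steel blade 8 (x) x 4 (y) x 12 mm; round shoulder 19 mm across from 12 to 17 mm above the tip, too wide for slot and pocket; black square handle 16 x 16 mm from 17 to 67 mm. Shoulder on the housing's top = tip 63 mm above the worktop; 63 to 65 is the right depth. In the slot its x, y lie along the unit's (either way round)
- tool_stand: fixed grey block 56 (x) x 64 (y) x 30 mm, origin in the middle of its underside. In the middle of its top a pocket 12.5 (x) x 8.5 mm (y), 18 mm deep; the tool stands in it on its shoulder, blade tip 18 mm above the worktop, its x and y along the stand's
- measure_cup: small clear measuring cup, 50 mm across and 46 mm high, a bystander; origin in the middle of its underside
- tape_roll: roll of brown tape, 92 mm across and 48 mm high, a bystander; origin in the middle of its underside
- ink_pad: closed dark blue ink pad, 52 x 68 x 17 mm, a bystander; origin in the middle of its underside
- sticky_pad: yellow pad of sticky notes, 50 x 51 x 13 mm, a bystander; origin in the middle of its underside
- eraser: blue and white eraser, 18 x 43 x 12 mm, a bystander; origin in the middle of its underside
- blister_a: blister strip of tablets, 42 x 95 x 5 mm, a bystander; origin in the middle of its underside
There are look-alikes about, which are no part of the job. There is more than one size of the adjuster; the one meant has the size given above.

How it is judged (in metres and radians):
On the way, in this order (a step that is already met when the one before it is completed fails the run):
1. the tool's blade is down in the slot of the brake unit (z of adjuster in the frame of brake_unit below 0.07 m and x of adjuster in the frame of brake_unit between -0.006 and 0.006 m and y of adjuster in the frame of brake_unit between -0.017 and 0.03 m), for 0.1 s.
2. the pad is one click from its finish and the blade is lifted clear of the slot (value of joint brake_pad between 0.0067 and 0.0093 m and z of adjuster in the frame of brake_unit above 0.074 m), for 0.1 s.
3. the pad stands one click short of the roll and the blade is lifted clear of the slot (value of joint brake_pad between 0.0108 and 0.0132 m and z of adjuster in the frame of brake_unit above 0.074 m), for 0.1 s.
At the end, for the whole second after the job is handed in: The pad stands one click short of the roll (pad joint at 12 mm, within 1.2 mm), and the tool stands in the stand's pocket, within 3 mm of fully down, upright within 7 degrees, at rest (value of joint brake_pad between 0.0108 and 0.0132 m and z of adjuster in the frame of tool_stand below 0.021 m and horizontal distance between adjuster and tool_stand below 0.006 m and angle between adjuster's own z axis and vertical below 0.12 rad and linear speed of adjuster below 0.02 m/s); the robot touches nothing.
It fails at once if the pad is clicked on against the roll (value of joint brake_pad above 0.0148 m).
It fails at once if the tool presses on the brake unit or its wheel with more than 30 N (contact force between adjuster and brake_unit above 30 N).
It fails at once if the robot itself pushes on the brake unit with more than 20 N (contact force between any of the arm, the fingers and brake_unit above 20 N).
It fails at once if a bystander is moved by more than 30 mm (distance of any of measure_cup, tape_roll, ink_pad, sticky_pad, eraser, blister_a from where it was at the start of the episode above 0.03 m).
It also fails if it takes over 67 s, if anything falls off the work surface, if the arm or the gripper's body presses on something with over 40 N, if the wrist force passes 120 N, or if a joint passes its speed limit or range.

### The arm

A 6-joint arm with a two-finger parallel gripper is mounted at the origin on a cart in front of the work surface, level with it; the furniture and walls round the work are solid. World frame = base frame: x ahead of the robot, y to its left, z up, the work surface at z = 0. Lengths are in m, angles in degrees, forces in N, time in s.
With the tool pointing down it reaches from about 0.35 to 0.875 m from the base axis. Payload 4.2 kg.
Tool frame: the origin (TCP) lies between the finger pads; the fingertips stand 8 mm ahead of it and the grasp point (between the pads) lies 11 mm behind it; z points along the fingers, y is the line along which they close (so a half turn about z gives the same grasp; the last joint's range is limited). The gripper opens to 87 mm and grips with 3 to 60 N. Pads are 19 mm wide; open, the fingers measure 117 mm over their backs; the gripper's body (75 mm by 190 mm) begins 51 mm behind the grasp point.
Start: joints at [92.051, 22.042, 0.453, 0, -68.411, -14.817], TCP at [0.138, 0.61, 0.231] pointing down, gripper open.
Joint ranges: [-179.83, 179.83], [-69.29, 118.12], [-61.27, 80.66], [-181.25, 117.63], [-171.15, -9.14], [-177.46, 177.46]. Speed limits (degrees/s): [159.86, 159.86, 180, 180, 180, 180].

### API

Orientations are given as a 3x3 rotation matrix whose columns are the frame's x, y, z axes.
In Python, from station import sense, capture, camera_model, finish_job, find_in gives the robot as it stands. The module is installed in compiled form; this text tells all that it offers.
- The arm moves only by the tool arm_command, never from a script. Its argument "motion" is a list of rows, each a list of 7 numbers: the finger opening in mm, from 0 to 87, then the shift along the tool's x, y, z in mm, then the turn, a rotation vector about the tool's x, y, z in rad. In form: [[jaw, dx, dy, dz, rx, ry, rz], ...]. A call has 1 to 8 rows; each row shifts and turns the commanded pose from where the row before left it, along the tool's axes as they then stand; what a row does not reach is not made up. A row lasts 1/10 s, in which the tool goes at most 50 mm and 8.59 degrees, less where a joint would pass 70% of its speed; a pose out of reach is approached as far as the arm can. A call with a gripper value outside its range is refused whole. The fingers move at their own pace and stop on an object; the grip force is fixed at half the most. Time passes only in rows, so rows that do not move let the fingers close. It gives the time, the measured TCP pose, the force, the opening and the grip force at its end, in the units of the state.
- sense(): the state, without advancing time (a new reading comes with each control period).
- capture(name): name is "side" or "top"; returns the picture (400x640x3 uint8, red, green, blue); there is no depth.
- camera_model(name): a dict with "fx", "fy", "cx", "cy" (pixels), "R" (3x3) and "t" (3): a world point X has camera coordinates R X + t. Camera axes: x right, y down, z forward; pixel columns grow to the right and rows downward; lengths in m; the calibration is good to about 2 mm. A picture is of the moment at which its call begins. camera_model takes no time and is no camera call.
- finish_job(): hands the job in; it is judged then, once.
Trained networks look in the newest picture that a camera, given by its name, has taken for a name from the list of things; names that differ only in an ending like _2 or _b are one class to them, and where a whole thing is asked for, a point or a joint stands for the part that bears it (a point fixed in the world has none). Each returns a list of dicts, best first, with "p" (0 to 1); they miss things now and then, are a little off and sometimes report something else, mostly with a low value. They report only what shows in the picture. A call takes as long as a camera call. They do not tell look-alikes from the thing itself.
- find_in(target, camera): "location" ([row, column] in pixels, amid what is visible of it).
The state is a dict: "time_s": time; "joints": joint angles; "joint_velocities": joint speeds; "effort": joint torques, N m; "tcp_pos": TCP position; "ee_rot": TCP orientation; "wrist_force": force on the tool from outside, world axes, zero at the start; "moment": the same for the moment, N m; "gripper_width": opening from 0.0 (shut) to 1.0 (fully open); "gripper_force": force on a finger pad.
Only numpy, scipy, OpenCV 4.12 (cv2) and the standard library are available. Lean on these libraries where they do the work, as an engineer would, in place of code of your own. Each camera call takes 0.05 s, during which the arm holds its last target. There are 200 camera calls.

## Working session

There is one attempt and no reset: what is moved stays moved. The work goes in short steps, Python scripts to look and compute and a tool call to move; the robot and the scene stay as the last step left them, time stands still between calls to the robot, and variables do not carry over. Pictures are saved under pics/ and viewed, at most 10 in all, crops included, and the job is handed in when it is done.

Besides the shell and the picture viewer there is one more tool, called after "Emit:" as name(argument=value, ...), one argument or row to a line, values as JSON. arm_command: Moves the arm, as the interface text tells. Its arguments: {"type":"object","properties":{"motion":{"type":"array"}},"required":["motion"]}

```bash
mkdir -p pics; cat > h.py <<'E'
import numpy as np, cv2
from station import *
def ray(cam,rc):
    m=camera_model(cam);R=np.array(m["R"]);t=np.array(m["t"])
    d=R.T@np.array([(rc[1]-m["cx"])/m["fx"],(rc[0]-m["cy"])/m["fy"],1.]);return -R.T@t,d
def at(cam,rc,z):
    o,d=ray(cam,rc);return o+d*(z-o[2])/d[2]
def px(cam,X):
    m=camera_model(cam);c=np.array(m["R"])@np.array(X)+np.array(m["t"]);return (m["fy"]*c[1]/c[2]+m["cy"],m["fx"]*c[0]/c[2]+m["cx"])
def tri(a,b):
    o1,d1=ray(*a);o2,d2=ray(*b)
    s=np.linalg.lstsq(np.c_[d1,-d2],o2-o1,rcond=None)[0];p,q=o1+s[0]*d1,o2+s[1]*d2
    return (p+q)/2,np.linalg.norm(p-q)
def snap(cam,name,crop=None,k=1):
    i=capture(cam)[:,:,::-1]
    if crop: i=i[crop[0]:crop[1],crop[2]:crop[3]]
    cv2.imwrite(f"pics/{name}.png",cv2.resize(i,None,fx=k,fy=k,interpolation=cv2.INTER_CUBIC))
E
python3 - <<'E'
from h import *
np.set_printoptions(precision=3,suppress=True)
for c in("top","side"):
    snap(c,c+"0",k=1.25)
    print(c,ray(c,(200,320)))
    for n in("brake_unit","slot","adjuster","tool_stand"):
        for r in find_in(n,c)[:4]: print(c,n,round(r["p"],2),np.round(r["location"],1),at(c,r["location"],0.05))
s=sense();print(s["time_s"],s["tcp_pos"],s["ee_rot"],s["wrist_force"],s["gripper_width"])
E
```

```text
top (array([ 0.454, -0.009,  1.302]), array([ 0.085,  0.017, -0.996]))
top brake_unit 0.9 [204.1 366.3] [ 0.546 -0.13   0.05 ]
top slot 0.9 [203.6 366.3] [ 0.548 -0.13   0.05 ]
top slot 0.52 [169.9 280.2] [0.657 0.135 0.05 ]
top adjuster 0.44 [220.8 251.3] [0.5   0.225 0.05 ]
top adjuster 0.21 [185.9 304.2] [0.605 0.061 0.05 ]
top tool_stand 0.91 [215.2 283.6] [0.515 0.125 0.05 ]
top tool_stand 0.39 [160.9 436.8] [ 0.677 -0.351  0.05 ]
side (array([0.044, 0.479, 0.851]), array([ 0.495, -0.461, -0.736]))
side brake_unit 0.75 [197.1 360.3] [ 0.522 -0.101  0.05 ]
side slot 0.78 [196.3 358.9] [ 0.526 -0.1    0.05 ]
side adjuster 0.63 [282.8 259.7] [0.496 0.231 0.05 ]
side adjuster 0.47 [256.2 289.8] [0.505 0.141 0.05 ]
side tool_stand 0.96 [263.1 290. ] [0.491 0.152 0.05 ]
side tool_stand 0.17 [136.5 377.6] [ 0.649 -0.305  0.05 ]
0.5 [0.138 0.61  0.23 ] [[ 0.975 -0.221 -0.   ]
 [-0.221 -0.975 -0.   ]
 [ 0.     0.    -1.   ]] [-1.038  0.462 -0.939] 1.0026893175190903
```

View pics/top0.png

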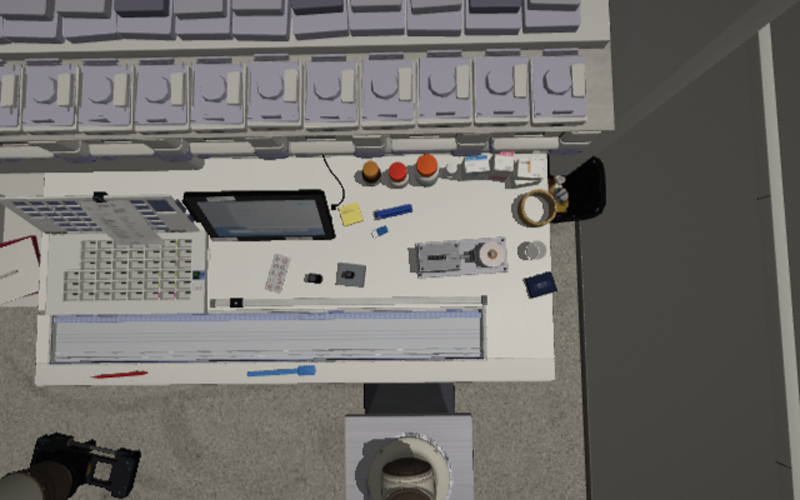

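View pics/side0.png

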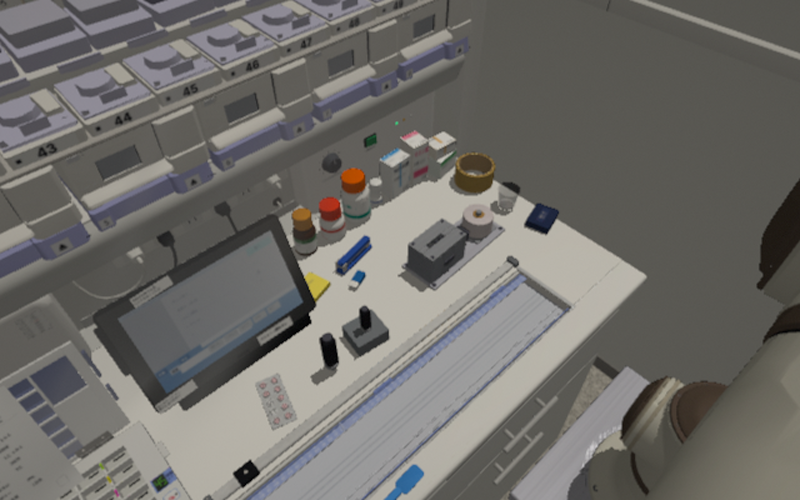

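The top view shows the stand at full-res (row 219, col 279) with a black tool in it, and a second, free-standing black tool at about (222, 251). The side view has them at about (255, 292) and (279, 263). The tool in the stand fits the task text, which says to take it from its stand. One enlarged crop will confirm that by size.

```bash
python3 - <<'E'
from h import *
a=capture("top")[190:230,240:300,::-1];b=capture("side")[235:300,245:315,::-1]
c=capture("top")[185:227,325:412,::-1];d=capture("side")[155:235,320:410,::-1]
f=lambda i:cv2.copyMakeBorder(cv2.resize(i,(400,300),interpolation=cv2.INTER_NEAREST),0,0,0,0,0)
cv2.imwrite("pics/crop1.png",np.vstack([np.hstack([f(a),f(b)]),np.hstack([f(c),f(d)])]))
E
```

```text
(no output)
```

View pics/crop1.png

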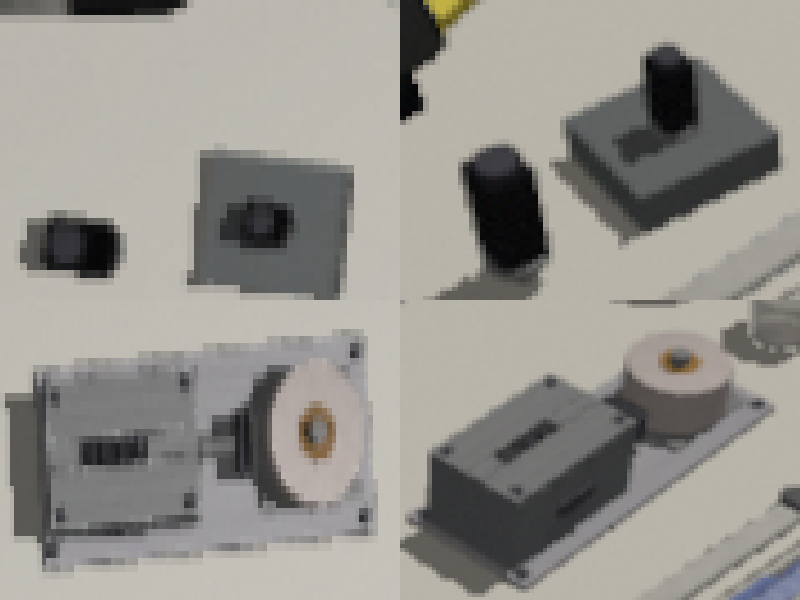

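The tool in the stand (side view about 255, 292) is slimmer and shorter than the free one, and it sits in the stand, so it is the one meant. I'll fit the poses of the stand and the unit from corners in both views.

```bash
cat > fit.py <<'E'
from h import *
from scipy.optimize import least_squares
np.set_printoptions(precision=4,suppress=True)
def T(x,y): return ("top",190+y*40/300,240+x*60/400)
def S(x,y): return ("side",235+y*65/300,245+(x-400)*70/400)
def U(x,y): return ("top",185+(y-300)*42/300,325+x*87/400)
def V(x,y): return ("side",155+(y-300)*80/300,320+(x-400)*90/400)
def W(p,l): c,s=np.cos(p[2]),np.sin(p[2]); return np.array([p[0]+c*l[0]-s*l[1],p[1]+s*l[0]+c*l[1],l[2]])
def fit(ob,p0,extra=0):
    def res(p): 
        r=[]
        for (c,row,col),l in ob:
            l=list(l)
            if len(l)==4: l=[l[0],l[1]+p[3],l[2]]
            q=px(c,W(p,l)); r+=[q[0]-row,q[1]-col]
        return np.array(r)
    s=least_squares(res,p0,loss="soft_l1"); return s.x,res(s.x).reshape(-1,2)
a,b,h=.028,.032,.03
ob=[(T(203,152),(a,b,h)),(T(353,169),(a,-b,h)),(T(340,297),(-a,-b,h)),(T(191,284),(-a,b,h)),
 (S(565,122),(a,b,h)),(S(705,62),(a,-b,h)),(S(778,130),(-a,-b,h)),(S(640,198),(-a,b,h))]
p,r=fit(ob,[.51,.12,0]);print("stand",p[:2],np.degrees(p[2]));print(r)
a,b,h=.032,.05,.075
ob=[(U(45,370),(a,b,h)),(U(188,358),(a,-b,h)),(U(198,520),(-a,-b,h)),(U(52,530),(-a,b,h)),
 (V(430,455),(a,b,h)),(V(550,378),(a,-b,h)),(V(642,432),(-a,-b,h)),(V(522,500),(-a,b,h)),
 (U(360,333),(.045,-.115,.006,1)),(U(373,535),(-.045,-.115,.006,1)),(U(45,570),(-.045,.115,.006,1)),
 (V(522,588),(-.045,.115,.006,1)),(V(772,405),(-.045,-.115,.006,1)),
 (U(114,450),(0,.0065,.075)),(V(528,440),(0,.0065,.075))]
p,r=fit(ob,[.54,-.12,0,-.05]);print("unit",p[:2],np.degrees(p[2]),p[3]);print(r)
E
python3 fit.py; python3 -c "
from h import *
for c in('top','side'):
  capture(c)
  for r in find_in('adjuster',c)[:3]: print(c,r)"
```

```text
stand [0.5003 0.1378] -7.029093247828327
[[ 0.1628  0.7308]
 [ 0.111  -1.5192]
 [ 0.8719 -1.6406]
 [ 0.3589  0.388 ]
 [-0.9694 -0.2531]
 [-1.5454 -0.9336]
 [ 0.2651  0.3979]
 [-0.0243  0.3289]]
unit [ 0.5385 -0.0817] 3.4864276833335 -0.05898236411724036
[[ 2.154  -1.0313]
 [ 1.3533  0.8692]
 [-0.2175  0.4719]
 [ 0.8563 -0.9265]
 [-1.76   -0.0874]
 [-2.2836  0.1448]
 [-4.0869 -0.5893]
 [ 0.041  -0.6798]
 [ 0.0223 -0.1774]
 [-0.1256 -0.4141]
 [ 0.3625 -1.4095]
 [-0.4276  0.4541]
 [-0.4708  0.9087]
 [ 0.4043 -0.845 ]
 [-0.6158 -0.1073]]
top {'location': [221.7, 249.8], 'p': 0.6}
side {'location': [280.2, 258.7], 'p': 0.82}
side {'location': [253.4, 288.3], 'p': 0.69}
```

```bash
cat > edge.py <<'E'
from h import *
from scipy.ndimage import map_coordinates
from scipy.optimize import minimize
from fit import W
def grads(cam):
    g=cv2.GaussianBlur(capture(cam).astype(np.float32),(0,0),0.8)
    gx=np.gradient(g,axis=1);gy=np.gradient(g,axis=0)
    m=np.sqrt((gx**2+gy**2).sum(2));return np.minimum(m,25)
G={c:grads(c) for c in("top","side")}
def rect(x0,x1,y0,y1,z): return [((x0,y0,z),(x1,y0,z)),((x1,y0,z),(x1,y1,z)),((x1,y1,z),(x0,y1,z)),((x0,y1,z),(x0,y0,z))]
def score(p,segs,cams):
    t=0
    for c in cams:
        for a,b in segs:
            q=[px(c,W(p,np.array(a)*(1-u)+np.array(b)*u)) for u in np.linspace(.05,.95,14)]
            t+=map_coordinates(G[c],np.array(q).T,order=1).mean()
    return t/len(cams)/len(segs)
def best(segs,p0,cams,w=(.012,.012,.06)):
    rng=np.random.default_rng(0);P=p0+rng.uniform(-1,1,(500,3))*w
    P=sorted(P,key=lambda p:-score(p,segs,cams))[:3]
    R=[minimize(lambda p:-score(p,segs,cams),p,method="Nelder-Mead",options=dict(initial_simplex=p+np.array([[0,0,0],[.002,0,0],[0,.002,0],[0,0,.015]]))) for p in P]
    r=min(R,key=lambda r:r.fun);return r.x[:2],np.degrees(r.x[2]),-r.fun
E
cat > run.py <<'E'
from edge import *
st=rect(-.028,.028,-.032,.032,.03)
un=rect(-.032,.032,-.05,.05,.075)+rect(-.0055,.0055,-.016,.029,.075)
for cams in(("top",),("side",),("top","side")):
    print(cams,"stand",best(st,np.array([.50,.134,-.12]),cams));print(" unit",best(un,np.array([.541,-.082,.06]),cams))
E
sed -i '/^a,b,h=.028/,$d' fit.py; python3 run.py
```

```text
Traceback (most recent call last):
  File "run.py", line 5, in <module>
    print(cams,"stand",best(st,np.array([.50,.134,-.12]),cams));print(" unit",best(un,np.array([.541,-.082,.06]),cams))
                       ~~~~^^^^^^^^^^^^^^^^^^^^^^^^^^^^^^^^^^^
  File "edge.py", line 20, in best
    P=sorted(P,key=lambda p:-score(p,segs,cams))[:3]
      ~~~~~~^^^^^^^^^^^^^^^^^^^^^^^^^^^^^^^^^^^^
  File "edge.py", line 20, in <lambda>
    P=sorted(P,key=lambda p:-score(p,segs,cams))[:3]
                             ~~~~~^^^^^^^^^^^^^
  File "edge.py", line 15, in score
    q=[px(c,W(p,np.array(a)*(1-u)+np.array(b)*u)) for u in np.linspace(.05,.95,14)]
       ~~^^^^^^^^^^^^^^^^^^^^^^^^^^^^^^^^^^^^^^^^
  File "h.py", line 9, in px
    m=camera_model(cam);c=np.array(m["R"])@np.array(X)+np.array(m["t"]);return (m["fy"]*c[1]/c[2]+m["cy"],m["fx"]*c[0]/c[2]+m["cx"])
ValueError: time passes only in moves, steps and waits
```

Calling camera_model that often is refused, so I'll cache it.

```bash
sed -i 's/^from station import \*/from station import *\nimport functools\ncamera_model=functools.lru_cache(None)(camera_model)/' h.py; python3 run.py; python3 -c "from h import *;print(sense()['time_s'])"
```

```text
('top',) stand (array([0.5016, 0.1377]), np.float64(-6.422127378920633), np.float64(22.72806739807129))
 unit (array([ 0.5427, -0.0815]), np.float64(4.546465320087214), np.float64(22.50550079345703))
('side',) stand (array([0.5016, 0.139 ]), np.float64(-6.984792069317313), np.float64(24.48806381225586))
 unit (array([ 0.539 , -0.0793]), np.float64(3.5445853141949306), np.float64(24.722227096557617))
('top', 'side') stand (array([0.5013, 0.1383]), np.float64(-5.56408015149314), np.float64(23.443466186523438))
 unit (array([ 0.5397, -0.0808]), np.float64(1.8874189460090733), np.float64(22.905622482299805))
1.1
```

Emit:
arm_command(
  motion=[
    [60,32.8,27.1,0,0,0,0],
    [60,32.8,27.1,0,0,0,0],
    [60,32.8,27.1,0,0,0,0],
    [60,32.8,27.1,0,0,0,0],
    [60,32.8,27.1,0,0,0,0],
    [60,32.8,27.1,0,0,0,0],
    [60,32.8,27.1,0,0,0,0],
    [60,32.8,27.1,0,0,0,0],
  ],
)

```text
time_s: 1.9
tcp_pos: [0.3469, 0.3387, 0.2309]
ee_rot: [[0.975, -0.221, 0.0], [-0.221, -0.975, 0.001], [0.0, -0.001, -1.0]]
wrist_force: [0.4, 0.2, 0.3]
gripper_width: 0.689
gripper_force: 0.0
```

Emit:
arm_command(
  motion=[
    [60,32.8,27.1,0,0,0,0],
    [60,32.8,27.1,0,0,0,0],
    [60,32.8,27.1,0,0,0,0],
    [60,32.8,27.1,0,0,0,0],
    [60,32.8,27.1,0,0,0,0],
    [60,32.8,27.1,0,0,0,0],
    [60,0,0,30,0,0,-0.106],
    [60,0,0,20,0,0,0],
  ],
)

```text
time_s: 2.7
tcp_pos: [0.5024, 0.1366, 0.1794]
ee_rot: [[0.993, -0.118, -0.001], [-0.118, -0.993, 0.0], [-0.001, -0.0, -1.0]]
wrist_force: [-0.2, -0.4, -1.2]
gripper_width: 0.69
gripper_force: 0.0
```

```bash
cat >> h.py <<'E'
def st():
    s=sense();R=np.array(s["ee_rot"]);print("t",round(s["time_s"],2),"tcp",np.round(np.array(s["tcp_pos"])*1e3,1),"F",np.round(s["wrist_force"],1),"w",round(s["gripper_width"]*87,1),"gf",round(s["gripper_force"],1),"yaw",round(np.degrees(np.arctan2(R[1,0],R[0,0])),2),"tilt",np.round(R[:2,2],3))
    return s,R
def to(x,y,z,yaw):
    s,R=st();print("tool delta mm",np.round(R.T@(np.array([x,y,z])-s["tcp_pos"])*1e3,1),"rz",round(-np.radians(yaw)+np.arctan2(R[1,0],R[0,0]),4))
E
python3 - <<'E'
from h import *
to(.5015,.1383,.051,-6.7)
a=capture("top")[190:230,240:320,::-1];b=capture("side")[215:285,250:340,::-1]
f=lambda i:cv2.resize(i,(400,400),interpolation=cv2.INTER_CUBIC)
cv2.imwrite("pics/c2.png",np.hstack([f(a),f(b)]))
E
```

```text
t 2.7 tcp [502.4 136.6 179.4] F [-0.2 -0.4 -1.2] w 60.1 gf 0.0 yaw -6.79 tilt [-0.001  0.   ]
tool delta mm [ -1.   -1.6 128.4] rz -0.0016
```

View pics/c2.png

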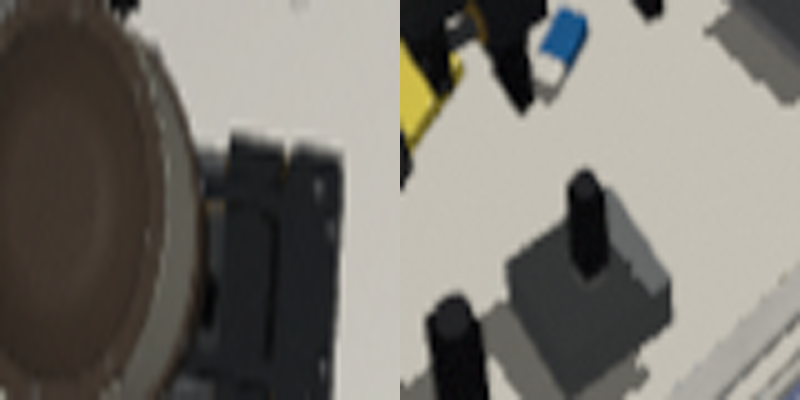

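The view is clear: the fingers are above and beside the tool. I'll descend, then close.

Emit:
arm_command(
  motion=[
    [50,-1,-1.6,28,0,0,0],
    [50,0,0,30,0,0,0],
    [50,0,0,30,0,0,0],
    [50,0,0,20,0,0,0],
    [50,0,0,12,0,0,0],
    [50,0,0,8,0,0,0],
    [50,0,0,0,0,0,0],
    [30,0,0,0,0,0,0],
  ],
)

```text
time_s: 3.6
tcp_pos: [0.5021, 0.1403, 0.0535]
ee_rot: [[0.993, -0.116, 0.002], [-0.116, -0.993, 0.001], [0.002, -0.001, -1.0]]
wrist_force: [-0.5, 0.1, 0.3]
gripper_width: 0.54
gripper_force: 0.0
```

```bash
python3 - <<'E'
from h import *
to(.5015,.1383,.051,-6.7)
a=capture("side")[225:295,250:330,::-1]
cv2.imwrite("pics/c3.png",cv2.resize(a,(640,560),interpolation=cv2.INTER_CUBIC))
E
```

```text
t 3.6 tcp [502.1 140.3  53.5] F [-0.5  0.1  0.3] w 46.9 gf 0.0 yaw -6.66 tilt [0.002 0.001]
tool delta mm [-0.3  2.   2.5] rz 0.0006
```

View pics/c3.png

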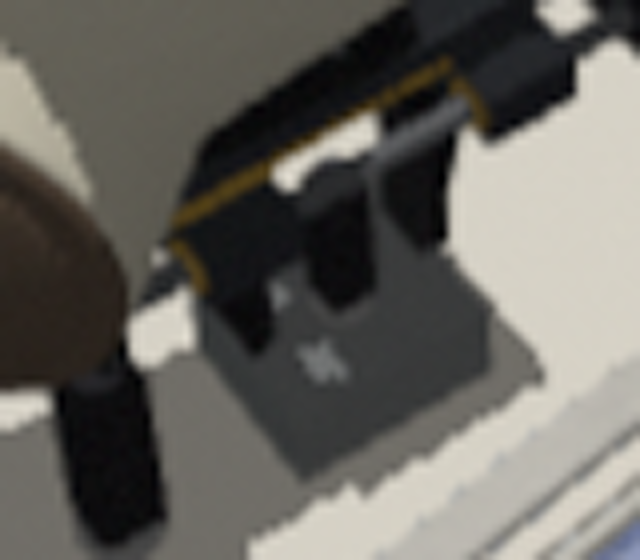

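The tool is centred between the two fingertips. I'll close gently.

Emit:
arm_command(
  motion=[
    [22,0,1.5,1.5,0,0,0],
    [22,0,0,0,0,0,0],
    [20,0,0,0,0,0,0],
    [10,0,0,0,0,0,0],
    [0,0,0,0,0,0,0],
    [0,0,0,0,0,0,0],
  ],
)

```text
time_s: 4.25
tcp_pos: [0.5011, 0.1382, 0.0512]
ee_rot: [[0.993, -0.116, -0.0], [-0.116, -0.993, -0.0], [0.0, 0.0, -1.0]]
wrist_force: [-0.9, -0.6, 1.6]
gripper_width: 0.18
gripper_force: 30.0
```

Emit:
arm_command(
  motion=[
    [0,0,0,-8,0,0,0],
    [0,0,0,-16,0,0,0],
    [0,0,0,-30,0,0,0],
    [0,0,0,-30,0,0,0],
    [0,0,0,0,0,0,-0.092],
    [0,0,0,0,0,0,-0.092],
  ],
)

```text
time_s: 4.85
tcp_pos: [0.5015, 0.1387, 0.1367]
ee_rot: [[0.997, 0.071, 0.002], [0.071, -0.997, 0.002], [0.003, -0.002, -1.0]]
wrist_force: [-0.3, -0.5, -2.2]
gripper_width: 0.181
gripper_force: 30.0
```

Emit:
arm_command(
  motion=[
    [0,3.1,20,0,0,0,0],
    [0,3.1,28,0,0,0,0],
    [0,3.1,28,0,0,0,0],
    [0,3.1,28,0,0,0,0],
    [0,3.1,28,0,0,0,0],
    [0,3.1,28,0,0,0,0],
    [0,3.1,25,0,0,0,0],
    [0,3.3,12,0,0,0,0],
  ],
)

```text
time_s: 5.65
tcp_pos: [0.5391, -0.0583, 0.1353]
ee_rot: [[0.998, 0.065, -0.0], [0.065, -0.998, 0.0], [-0.0, -0.0, -1.0]]
wrist_force: [-0.1, 0.3, -1.1]
gripper_width: 0.183
gripper_force: 30.0
```

Emit:
arm_command(
  motion=[
    [0,0,0,0,0,0,0],
    [0,0,0,0,0,0,0],
  ],
)

```text
time_s: 5.85
tcp_pos: [0.5392, -0.0564, 0.135]
ee_rot: [[0.998, 0.067, -0.0], [0.067, -0.998, 0.0], [-0.0, -0.0, -1.0]]
wrist_force: [-0.9, 0.2, -0.4]
gripper_width: 0.184
gripper_force: 30.0
```

```bash
python3 - <<'E'
from h import *
to(.5393,-.0566,.113,4)
a=capture("side")[140:230,300:400,::-1];b=capture("top")[175:235,320:420,::-1]
f=lambda i:cv2.resize(i,None,fx=4,fy=4,interpolation=cv2.INTER_CUBIC)
a,b=f(a),f(b)
b=np.vstack([b,np.zeros((120,400,3),np.uint8)])
cv2.imwrite("pics/c4.png",np.hstack([a,b]))
E
```

```text
t 5.85 tcp [539.2 -56.4 135. ] F [-0.9  0.2 -0.4] w 16.0 gf 30.0 yaw 3.83 tilt [-0.  0.]
tool delta mm [ 0.1  0.2 22. ] rz -0.003
```

View pics/c4.png

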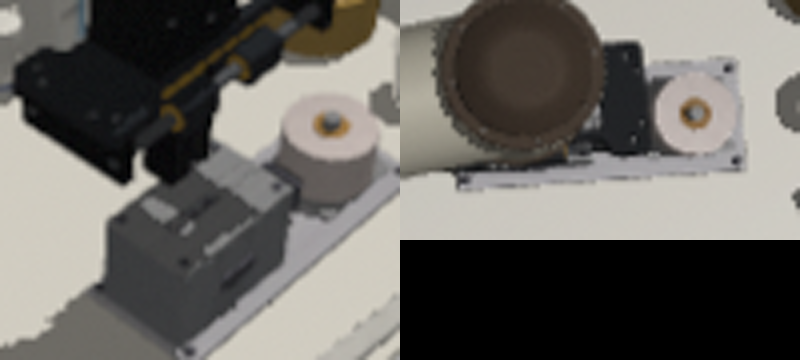

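Emit:
arm_command(
  motion=[
    [0,0,0,10,0,0,0],
    [0,0,0,8,0,0,0],
    [0,0,0,0,0,0,0],
  ],
)

```text
time_s: 6.25
tcp_pos: [0.5379, -0.0563, 0.1152]
ee_rot: [[0.998, 0.067, -0.004], [0.067, -0.998, -0.0], [-0.004, 0.0, -1.0]]
wrist_force: [-0.7, -0.2, -0.9]
gripper_width: 0.182
gripper_force: 30.0
```

```bash
python3 - <<'E'
from h import *
from fit import W
s,R=st()
b=capture("side");i=cv2.resize(b[160:220,325:385,::-1],None,fx=10,fy=10,interpolation=cv2.INTER_CUBIC)
P=lambda X:(int((px("side",X)[1]-325+.5)*10),int((px("side",X)[0]-160+.5)*10))
p=[.541,-.0805,np.radians(3.8)]
q=[P(W(p,(x,y,.075))) for x,y in((-.0055,-.016),(.0055,-.016),(.0055,.029),(-.0055,.029))]
j=i.copy()
cv2.polylines(j,[np.array(q)],True,(0,0,255),1)
t=np.array(s["tcp_pos"])
cv2.circle(j,P(t-[0,0,.033]),3,(0,255,0),1);cv2.circle(j,P([t[0],t[1],.075]),3,(255,255,0),1)
cv2.imwrite("pics/c5.png",j)
E
```

```text
t 6.25 tcp [537.9 -56.3 115.2] F [-0.7 -0.2 -0.9] w 15.8 gf 30.0 yaw 3.87 tilt [-0.004 -0.   ]
```

View pics/c5.png

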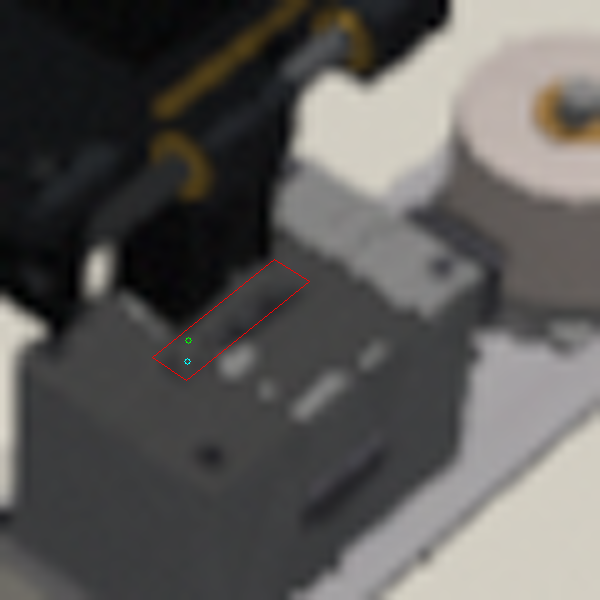

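```bash
cat > run2.py <<'E'
import edge
from edge import *
I={}
for c in("top","side"):
    g=cv2.resize(cv2.imread(f"pics/{c}0.png"),(640,400),interpolation=cv2.INTER_AREA).astype(np.float32);I[c]=g.mean(2)
    gx=np.gradient(g,axis=1);gy=np.gradient(g,axis=0);edge.G[c]=np.minimum(np.sqrt((gx**2+gy**2).sum(2)),25)
pl=[((-.045,-.174,.006),(-.045,.056,.006)),((.045,-.174,.006),(.045,.056,.006)),((-.045,-.174,.006),(.045,-.174,.006))]
ho=rect(-.032,.032,-.05,.05,.075)
p0=np.array([.541,-.081,.06])
for cams in(("top",),("side",),("top","side")):
    print(cams,"plate",best(pl,p0,cams),"all",best(pl+ho,p0,cams))
# slot darkness centroid across the slot
for yaw in(3,4):
  for c in("top","side"):
    p=[.541,-.0805,np.radians(yaw)]
    xs=np.arange(-.012,.0121,.001)
    v=np.array([map_coordinates(I[c],np.array([px(c,W(p,(x,y,.075))) for y in np.linspace(-.010,.023,15)]).T,order=1).mean() for x in xs])
    w=np.clip(np.percentile(v,70)-v-5,0,None);print(yaw,c,"slot x off mm",1e3*(w*xs).sum()/w.sum(),np.round(v).astype(int))
E
python3 run2.py
```

```text
('top',) plate (array([ 0.5395, -0.084 ]), np.float64(3.976606246942603), np.float64(22.807138442993164)) all (array([ 0.5426, -0.0823]), np.float64(2.2018499894071493), np.float64(21.868227005004883))
('side',) plate (array([ 0.5369, -0.0774]), np.float64(2.9324418460830723), np.float64(20.29487419128418)) all (array([ 0.5378, -0.0784]), np.float64(2.8782640081385615), np.float64(22.64529037475586))
('top', 'side') plate (array([ 0.5414, -0.0828]), np.float64(3.1011129859197775), np.float64(19.847251892089844)) all (array([ 0.5408, -0.0814]), np.float64(2.196897922826401), np.float64(20.774173736572266))
3 top slot x off mm -0.3637517704745908 [124 124 122 118 112 103  86  67  51  44  40  39  40  42  48  56  66  79
  93 109 119 123 125 125 125]
3 side slot x off mm -2.067524653870892 [114 112 108 100  90  78  67  58  53  51  50  51  54  60  68  80  91 101
 108 113 114 115 114 114 114]
4 top slot x off mm -0.24575576114351286 [124 123 122 118 112 103  89  70  54  44  40  39  40  42  47  55  65  77
  92 107 118 123 125 125 125]
4 side slot x off mm -1.9607100681958056 [114 112 108 101  91  79  68  59  54  51  50  51  53  59  67  78  90 100
 108 112 114 115 114 114 114]
```

Emit:
arm_command(
  motion=[
    [0,0,0,3,0,0,0],
    [0,0,0,2.5,0,0,0],
    [0,0,0,1,0,0,0],
    [0,0,0,1,0,0,0],
    [0,0,0,0,0,0,0],
  ],
)

```text
time_s: 6.9
tcp_pos: [0.5392, -0.0566, 0.1095]
ee_rot: [[0.998, 0.067, -0.0], [0.067, -0.998, -0.0], [-0.0, 0.0, -1.0]]
wrist_force: [-0.2, 0.1, -0.4]
gripper_width: 0.186
gripper_force: 30.0
```

Emit:
arm_command(
  motion=[
    [0,0,0,0.5,0,0,0],
    [0,0,0,0,0,0,0],
  ],
)

```text
time_s: 7.1
tcp_pos: [0.5393, -0.0566, 0.1091]
ee_rot: [[0.998, 0.067, 0.0], [0.067, -0.998, 0.0], [0.0, -0.0, -1.0]]
wrist_force: [-0.3, -0.1, -0.6]
gripper_width: 0.185
gripper_force: 30.0
```

Emit:
arm_command(
  motion=[
    [0,-1,0,0,0,0,0.008],
    [0,0,0,1,0,0,0],
    [0,0,0,1,0,0,0],
    [0,0,0,0,0,0,0],
  ],
)

```text
time_s: 7.5
tcp_pos: [0.5381, -0.0567, 0.1069]
ee_rot: [[0.998, 0.059, -0.0], [0.059, -0.998, -0.0], [-0.0, 0.0, -1.0]]
wrist_force: [-0.2, 0.2, -1.2]
gripper_width: 0.181
gripper_force: 30.0
```

Emit:
arm_command(
  motion=[
    [0,0,0,0.7,0,0,0],
    [0,0,0,0.7,0,0,0],
    [0,0,0,0,0,0,0],
  ],
)

```text
time_s: 7.8
tcp_pos: [0.5382, -0.0567, 0.1055]
ee_rot: [[0.998, 0.059, -0.0], [0.059, -0.998, 0.0], [-0.0, -0.0, -1.0]]
wrist_force: [-0.6, 0.2, -1.6]
gripper_width: 0.181
gripper_force: 30.0
```

The blade is in the slot with no contact force. I'll carry on to depth.

Emit:
arm_command(
  motion=[
    [0,0,0,1.2,0,0,0],
    [0,0,0,1.2,0,0,0],
    [0,0,0,0,0,0,0],
  ],
)

```text
time_s: 8.1
tcp_pos: [0.5381, -0.0567, 0.103]
ee_rot: [[0.998, 0.059, -0.001], [0.059, -0.998, -0.0], [-0.001, -0.0, -1.0]]
wrist_force: [-0.1, 0.7, -1.3]
gripper_width: 0.185
gripper_force: 30.0
```

Emit:
arm_command(
  motion=[
    [0,0,0,1.5,0,0,0],
    [0,0,0,1.5,0,0,0],
    [0,0,0,1.5,0,0,0],
    [0,0,0,0,0,0,0],
  ],
)

```text
time_s: 8.5
tcp_pos: [0.5381, -0.0567, 0.0984]
ee_rot: [[0.998, 0.059, -0.001], [0.059, -0.998, -0.0], [-0.001, 0.0, -1.0]]
wrist_force: [-0.1, 0.7, -0.1]
gripper_width: 0.182
gripper_force: 30.0
```

Emit:
arm_command(
  motion=[
    [0,0,0,0.7,0,0,0],
    [0,0,1.5,0,0,0,0],
    [0,0,1.5,0,0,0,0],
    [0,0,0,0,0,0,0],
  ],
)

```text
time_s: 8.9
tcp_pos: [0.5385, -0.0599, 0.0981]
ee_rot: [[0.998, 0.059, 0.0], [0.059, -0.998, -0.0], [0.0, 0.0, -1.0]]
wrist_force: [-0.4, -0.7, -0.2]
gripper_width: 0.182
gripper_force: 30.0
```

Emit:
arm_command(
  motion=[
    [0,0,1,0,0,0,0],
    [0,0,1,0,0,0,0],
    [0,0,0,0,0,0,0],
  ],
)

```text
time_s: 9.2
tcp_pos: [0.5386, -0.0618, 0.0981]
ee_rot: [[0.998, 0.059, 0.0], [0.059, -0.998, 0.0], [0.0, -0.0, -1.0]]
wrist_force: [0.3, -0.7, -0.9]
gripper_width: 0.177
gripper_force: 30.0
```

Emit:
arm_command(
  motion=[
    [0,0,1,0,0,0,0],
    [0,0,1,0,0,0,0],
    [0,0,0,0,0,0,0],
  ],
)

```text
time_s: 9.5
tcp_pos: [0.5387, -0.0638, 0.098]
ee_rot: [[0.998, 0.059, -0.0], [0.059, -0.998, -0.0], [-0.0, 0.0, -1.0]]
wrist_force: [0.2, -0.3, -1.2]
gripper_width: 0.184
gripper_force: 30.0
```

Emit:
arm_command(
  motion=[
    [0,0,1,0,0,0,0],
    [0,0,1,0,0,0,0],
    [0,0,0,0.4,0,0,0],
  ],
)

```text
time_s: 9.8
tcp_pos: [0.5389, -0.0658, 0.0977]
ee_rot: [[0.998, 0.059, 0.0], [0.059, -0.998, -0.0], [0.0, 0.0, -1.0]]
wrist_force: [0.1, 0.7, -1.1]
gripper_width: 0.183
gripper_force: 30.0
```

Emit:
arm_command(
  motion=[
    [0,0,1,0,0,0,0],
    [0,0,1,0,0,0,0],
    [0,0,0,0,0,0,0],
  ],
)

```text
time_s: 10.1
tcp_pos: [0.5389, -0.0678, 0.0976]
ee_rot: [[0.998, 0.059, -0.0], [0.059, -0.998, -0.0], [-0.0, 0.0, -1.0]]
wrist_force: [0.1, 0.1, -0.3]
gripper_width: 0.182
gripper_force: 30.0
```

Emit:
arm_command(
  motion=[
    [0,0,1,0,0,0,0],
    [0,0,1,0,0,0,0],
    [0,0,0,0,0,0,0],
  ],
)

```text
time_s: 10.4
tcp_pos: [0.539, -0.0698, 0.0976]
ee_rot: [[0.998, 0.059, -0.0], [0.059, -0.998, -0.0], [-0.0, 0.0, -1.0]]
wrist_force: [0.9, 0.1, -1.2]
gripper_width: 0.182
gripper_force: 30.0
```

Emit:
arm_command(
  motion=[
    [0,0,1,0,0,0,0],
    [0,0,1,0,0,0,0],
    [0,0,0,0,0,0,0],
  ],
)

```text
time_s: 10.7
tcp_pos: [0.5392, -0.0718, 0.0977]
ee_rot: [[0.998, 0.059, 0.0], [0.059, -0.998, 0.0], [0.0, 0.0, -1.0]]
wrist_force: [-0.3, -0.7, -0.6]
gripper_width: 0.185
gripper_force: 30.0
```

Emit:
arm_command(
  motion=[
    [0,0,1,0,0,0,0],
    [0,0,1,0,0,0,0],
    [0,0,0,0,0,0,0],
  ],
)

```text
time_s: 11.0
tcp_pos: [0.5393, -0.0738, 0.0977]
ee_rot: [[0.998, 0.059, -0.0], [0.059, -0.998, -0.0], [-0.0, 0.0, -1.0]]
wrist_force: [0.1, -0.5, -0.1]
gripper_width: 0.182
gripper_force: 30.0
```

Emit:
arm_command(
  motion=[
    [0,0,1,0,0,0,0],
    [0,0,1,0,0,0,0],
    [0,0,0,0,0,0,0],
  ],
)

```text
time_s: 11.3
tcp_pos: [0.5394, -0.0758, 0.0977]
ee_rot: [[0.998, 0.059, -0.0], [0.059, -0.998, -0.0], [-0.0, 0.0, -1.0]]
wrist_force: [0.2, 0.4, -0.9]
gripper_width: 0.183
gripper_force: 30.0
```

Emit:
arm_command(
  motion=[
    [0,0,1,0,0,0,0],
    [0,0,1,0,0,0,0],
    [0,0,0,0,0,0,0],
  ],
)

```text
time_s: 11.6
tcp_pos: [0.5395, -0.0776, 0.0977]
ee_rot: [[0.998, 0.059, 0.0], [0.059, -0.998, 0.0], [0.0, -0.0, -1.0]]
wrist_force: [-0.6, 0.8, -0.6]
gripper_width: 0.186
gripper_force: 30.0
```

Emit:
arm_command(
  motion=[
    [0,0,1,0,0,0,0],
    [0,0,1,0,0,0,0],
    [0,0,0,0,0,0,0],
  ],
)

```text
time_s: 11.9
tcp_pos: [0.5397, -0.0792, 0.0978]
ee_rot: [[0.998, 0.059, 0.0], [0.059, -0.998, 0.001], [0.0, -0.001, -1.0]]
wrist_force: [-1.8, 4.1, 0.3]
gripper_width: 0.182
gripper_force: 30.0
```

Emit:
arm_command(
  motion=[
    [0,0,1,0,0,0,0],
    [0,0,1,0,0,0,0],
    [0,0,0,0,0,0,0],
  ],
)

```text
time_s: 12.2
tcp_pos: [0.54, -0.0809, 0.0979]
ee_rot: [[0.998, 0.059, 0.001], [0.059, -0.998, 0.001], [0.001, -0.001, -1.0]]
wrist_force: [-0.8, 5.8, 2.0]
gripper_width: 0.18
gripper_force: 30.0
```

There is contact at TCP y of about −0.078, with the force rising. I'll push on in small steps.

Emit:
arm_command(
  motion=[
    [0,0,1,0,0,0,0],
    [0,0,0.5,0,0,0,0],
    [0,0,0,0,0,0,0],
  ],
)

```text
time_s: 12.5
tcp_pos: [0.5402, -0.0827, 0.098]
ee_rot: [[0.998, 0.06, 0.001], [0.06, -0.998, 0.0], [0.001, -0.0, -1.0]]
wrist_force: [-0.3, 3.6, 0.5]
gripper_width: 0.187
gripper_force: 30.0
```

Emit:
arm_command(
  motion=[
    [0,0,1,0,0,0,0],
    [0,0,0.5,0,0,0,0],
    [0,0,0,0,0,0,0],
  ],
)

```text
time_s: 12.8
tcp_pos: [0.5396, -0.0853, 0.0973]
ee_rot: [[0.998, 0.059, -0.001], [0.059, -0.998, -0.001], [-0.001, 0.001, -1.0]]
wrist_force: [1.5, 0.3, -1.2]
gripper_width: 0.183
gripper_force: 30.0
```

It clicked: the force dropped to zero. I'll lift clear, move back behind the next tooth, and measure the pad in the first and present pictures.

Emit:
arm_command(
  motion=[
    [0,0,0,-5,0,0,0],
    [0,0,0,-6,0,0,0],
    [0,0,0,-6,0,0,0],
    [0,0,0,0,0,0,0],
    [0,0,0,0,0,0,0],
  ],
)

```text
time_s: 13.3
tcp_pos: [0.54, -0.0846, 0.115]
ee_rot: [[0.998, 0.059, 0.001], [0.059, -0.998, 0.0], [0.001, -0.0, -1.0]]
wrist_force: [-0.4, -0.2, -1.3]
gripper_width: 0.184
gripper_force: 30.0
```

```bash
python3 - <<'E'
from h import *
from fit import W
from scipy.ndimage import map_coordinates
st()
def u(im,cam,k=8):
    # rectify a patch of the unit plane z=.03 : rows = unit x (+18..-50), cols = unit y (-20..-150), .5mm
    z=.03;p=[.540,-.0808,np.radians(3.4)]
    ys=np.arange(-.03,-.15,-.0003);xs=np.arange(.04,-.045,-.0006)
    m=np.array([[px(cam,W(p,(x,y,z))) for y in ys] for x in xs],np.float32)
    return cv2.remap(im,m[:,:,1],m[:,:,0],cv2.INTER_CUBIC)
out=[]
for cam in("top","side"):
    g=cv2.resize(cv2.imread(f"pics/{cam}0.png"),(640,400),interpolation=cv2.INTER_AREA);n=capture(cam)[:,:,::-1].copy()
    out.append(np.hstack([u(g,cam),u(n,cam)]))
i=np.vstack(out)
cv2.imwrite("pics/c6.png",cv2.resize(i,(800,560)))
E
```

```text
t 13.3 tcp [540.  -84.6 115. ] F [-0.4 -0.2 -1.3] w 16.0 gf 30.0 yaw 3.39 tilt [0.001 0.   ]
```

View pics/c6.png

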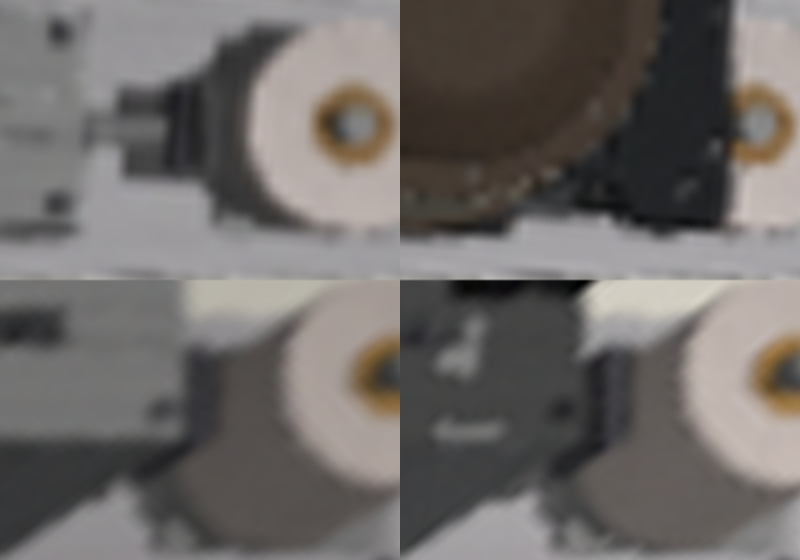

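```bash
cat > pad.py <<'E'
from h import *
from fit import W
p=[.540,-.0808,np.radians(3.4)]
g={c:cv2.resize(cv2.imread(f"pics/{c}0.png"),(640,400),interpolation=cv2.INTER_AREA).astype(np.float32) for c in("top","side")}
n=capture("side")[:,:,::-1].astype(np.float32)
ys=np.arange(-.060,-.125,-.002)
def prof(im,cam,x,z,dx=.002):
    v=0
    for e in(-dx,0,dx):
        m=np.array([[px(cam,W(p,(x+e,y,z))) for y in ys]],np.float32);v=v+cv2.remap(im,m[:,:,1],m[:,:,0],cv2.INTER_CUBIC)[0].mean(1)/3
    return v.round().astype(int)
print("y mm",(ys*1e3).round().astype(int))
print("top x+10",prof(g["top"],"top",.010,.045));print("top x-10",prof(g["top"],"top",-.010,.045))
for x in(.008,0,-.008): print("side0",x,prof(g["side"],"side",x,.045));print("side1",x,prof(n,"side",x,.045))
# column of the side view through pad front: raw pixels around pad
r,c=px("side",W(p,(0,-.088,.045)));r,c=int(r),int(c);print("raw side0 rows from",r-8,"cols from",c-9);print(g["side"][r-8:r+12,c-9:c+12].mean(2).astype(int))
E
python3 pad.py
```

```text
y mm [ -60  -62  -64  -66  -68  -70  -72  -74  -76  -78  -80  -82  -84  -86
  -88  -90  -92  -94  -96  -98 -100 -102 -104 -106 -108 -110 -112 -114
 -116 -118 -120 -122 -124]
top x+10 [148 133 100  79  83  85  86  84  73  56  41  42  48  39  48  64  66  62
  59  57  67  89 139 177 174 173 171 170 171 171 170 162 149]
top x-10 [158 156 129  84  64  67  69  68  63  48  46  56  53  48  50  62  68  61
  57  59  64  88 123 153 173 177 176 175 175 175 174 172 165]
side0 0.008 [115 115 113 112 112 107  94  76  65  65  71  74  75  77  80  80  79  77
  76  75  81 103 130 152 160 161 160 159 159 159 155 143 125]
side1 0.008 [ 69  69  68  68  67  77  94  92  76  61  64  73  73  72  83  93  94  90
  88  86  90 116 151 176 183 183 182 181 180 181 178 163 140]
side0 0 [116 116 116 115 115 111  93  70  56  53  53  55  63  72  77  78  78  78
  77  78  88 110 136 153 161 162 161 161 160 155 142 123 101]
side1 0 [ 69  70  69  68  69  68  61  48  38  42  58  65  63  65  78  87  90  90
  89  88  97 125 157 176 185 185 184 183 183 178 163 141 114]
side0 -0.008 [109  96  81  74  78  82  75  62  54  55  55 
[... 1356 characters left out ...]
4 114 115 116 101  79  59  53  55  57  58  67  77  81  81  80
   81  82  82]
 [115 115 115 115 116 112  98  83  73  64  58  57  59  64  76  80  81  81
   81  82  81]
 [114 114 116 116 115 104  77  69  84  92  78  57  52  65  77  80  80  80
   80  82  82]
 [114 115 117 116 114 106  84  79  96 105  90  56  39  64  79  81  80  82
   81  81  82]
 [116 116 115 115 114 113 107 103  99  87  67  44  38  64  78  80  81  80
   81  81  82]
 [115 114 114 114 114 116 113 102  81  63  52  38  39  59  70  74  77  77
   79  80  80]
 [115 114 114 114 115 115 100  80  61  52  48  38  41  58  62  65  66  67
   70  70  70]
 [115 114 114 114 114 104  77  61  55  53  47  40  48  63  65  62  59  59
   61  61  61]]
```

The side view shows the pad moved about 3.5 mm, so one click is done. Now a second stroke.

Emit:
arm_command(
  motion=[
    [0,0,-7,0,0,0,0],
    [0,0,-7,0,0,0,0],
    [0,0,0,4,0,0,0],
    [0,0,0,4,0,0,0],
    [0,0,0,3,0,0,0],
    [0,0,0,3,0,0,0],
    [0,0,0,3,0,0,0],
    [0,0,0,0,0,0,0],
  ],
)

```text
time_s: 14.25
tcp_pos: [0.5387, -0.0708, 0.097]
ee_rot: [[0.998, 0.059, -0.001], [0.059, -0.998, -0.0], [-0.001, 0.0, -1.0]]
wrist_force: [-0.0, 0.3, -2.0]
gripper_width: 0.18
gripper_force: 30.0
```

Emit:
arm_command(
  motion=[
    [0,0,1.5,0.4,0,0,0],
    [0,0,1.5,0,0,0,0],
    [0,0,1.5,0,0,0,0],
    [0,0,1.5,0,0,0,0],
    [0,0,1,0,0,0,0],
    [0,0,1,0,0,0,0],
    [0,0,0,0,0,0,0],
  ],
)

```text
time_s: 14.95
tcp_pos: [0.5397, -0.0784, 0.0974]
ee_rot: [[0.998, 0.059, 0.0], [0.059, -0.998, 0.0], [0.0, -0.0, -1.0]]
wrist_force: [-0.4, 2.4, -0.4]
gripper_width: 0.181
gripper_force: 30.0
```

Emit:
arm_command(
  motion=[
    [0,0,1,0,0,0,0],
    [0,0,1,0,0,0,0],
    [0,0,0,0,0,0,0],
  ],
)

```text
time_s: 15.25
tcp_pos: [0.5399, -0.0801, 0.0975]
ee_rot: [[0.998, 0.059, 0.001], [0.059, -0.998, 0.001], [0.001, -0.001, -1.0]]
wrist_force: [-0.9, 5.4, 2.3]
gripper_width: 0.178
gripper_force: 30.0
```

Emit:
arm_command(
  motion=[
    [0,0,1,0,0,0,0],
    [0,0,1,0,0,0,0],
    [0,0,0,0,0,0,0],
  ],
)

```text
time_s: 15.55
tcp_pos: [0.5401, -0.0819, 0.0976]
ee_rot: [[0.998, 0.059, 0.001], [0.059, -0.998, 0.001], [0.001, -0.001, -1.0]]
wrist_force: [-1.0, 4.3, 3.3]
gripper_width: 0.187
gripper_force: 30.0
```

Emit:
arm_command(
  motion=[
    [0,0,1,0,0,0,0],
    [0,0,1,0,0,0,0],
    [0,0,0,0,0,0,0],
  ],
)

```text
time_s: 15.85
tcp_pos: [0.5399, -0.0851, 0.0972]
ee_rot: [[0.998, 0.059, -0.0], [0.059, -0.998, -0.001], [-0.0, 0.001, -1.0]]
wrist_force: [-0.1, 1.0, -1.2]
gripper_width: 0.183
gripper_force: 30.0
```

It clicked again. I'll lift, move aside, and take a clean top view to read the gap.

Emit:
arm_command(
  motion=[
    [0,0,0,-5,0,0,0],
    [0,0,0,-6,0,0,0],
    [0,0,0,-6,0,0,0],
    [0,0,-30,-5,0,0,0],
    [0,0,-40,0,0,0,0],
    [0,0,-40,0,0,0,0],
    [0,0,-40,0,0,0,0],
    [0,0,-4,0,0,0,0],
  ],
)

```text
time_s: 16.65
tcp_pos: [0.5314, 0.0726, 0.1202]
ee_rot: [[0.998, 0.064, 0.002], [0.064, -0.998, 0.001], [0.002, -0.001, -1.0]]
wrist_force: [0.0, 0.1, -0.4]
gripper_width: 0.183
gripper_force: 30.0
```

```bash
cat > pad2.py <<'E'
from h import *
from fit import W
import sys
p=[.540,-.0808,np.radians(3.4)]
st()
N={}
for c in("top","side"):
    N[c]=capture(c)[:,:,::-1].copy();cv2.imwrite(f"pics/raw_{c}_{sys.argv[1]}.png",N[c])
g={c:cv2.resize(cv2.imread(f"pics/{c}0.png"),(640,400),interpolation=cv2.INTER_AREA) for c in N}
def prof(im,cam,x,z,dx=.002):
    v=0
    for e in(-dx,0,dx):
        m=np.array([[px(cam,W(p,(x+e,y,z))) for y in ys]],np.float32);v=v+cv2.remap(im.astype(np.float32),m[:,:,1],m[:,:,0],cv2.INTER_LINEAR)[0].mean(1)/3
    return v.round().astype(int)
ys=np.arange(-.070,-.110,-.0015)
print((ys*1e3).round(1))
for x in(.012,.008,-.008,-.012):
    for n,G in(("old",g),("new",N)): print("top",n,x,prof(G["top"],"top",x,.04))
for x in(.006,0,-.006):
    for n,G in(("old",g),("new",N)): print("side",n,x,prof(G["side"],"side",x,.04))
def u(im,cam,z=.04):
    Y=np.arange(-.045,-.125,-.0002);X=np.arange(.03,-.03,-.0002)
    m=np.array([[px(cam,W(p,(x,y,z))) for y in Y] for x in X],np.float32)
    return cv2.remap(im,m[:,:,1],m[:,:,0],cv2.INTER_CUBIC)
i=np.vstack([np.hstack([u(g[c],c),u(N[c],c)]) for c in("top","side")]);cv2.imwrite("pics/c7.png",i)
E
python3 pad2.py 2
```

```text
t 16.65 tcp [531.4  72.6 120.2] F [ 0.   0.1 -0.4] w 15.9 gf 30.0 yaw 3.66 tilt [0.002 0.001]
[ -70.   -71.5  -73.   -74.5  -76.   -77.5  -79.   -80.5  -82.   -83.5
  -85.   -86.5  -88.   -89.5  -91.   -92.5  -94.   -95.5  -97.   -98.5
 -100.  -101.5 -103.  -104.5 -106.  -107.5 -109. ]
top old 0.012 [103 105 104 103  96  86  74  62  56  57  56  51  50  59  65  64  62  60
  58  59  61  74  88 122 156 164 171]
top new 0.012 [156 153 137 118 113 114 116 118 117 114 100  66  46  55  60  54  49  46
  44  53  63  76  90 128 166 172 176]
top old 0.008 [ 72  74  72  71  63  55  46  38  38  43  43  39  42  53  61  64  65  61
  60  62  68  84 104 139 170 173 175]
top new 0.008 [140 138 112  83  78  78  79  80  78  76  64  47  42  49  54  52  48  40
  40  54  69  87 108 146 179 180 180]
top old -0.008 [ 71  71  71  69  66  58  46  45  52  52  48  45  47  52  61  67  63  60
  59  60  67  77 103 130 150 168 173]
top new -0.008 [150 146 141 116  84  74  73  72  71  66  58  48  37  36  49  54  39  31
  44  57  66  77 105 134 157 178 180]
top old -0.012 [ 80  80  80  79  77  71  64  63  65  66  66  
[... 240 characters left out ...]
54  54  55  58  63  68  73  75  77  77
  77  77  77  78  82  93 109 126 142]
side new 0.006 [130 130 129 123 110  89  65  50  42  37  40  47  55  61  63  64  66  73
  80  86  88  88  90 103 123 144 162]
side old 0 [104 102 100  96  86  74  62  57  55  55  55  57  63  69  74  77  78  78
  79  78  78  79  83  91 105 122 138]
side new 0 [116 116 116 114 106  92  77  59  49  43  42  46  54  59  60  59  61  69
  77  85  88  89  92 100 118 139 158]
side old -0.006 [ 79  81  82  83  77  67  60  56  56  56  57  62  67  73  77  79  80  80
  80  80  80  80  82  87  98 112 126]
side new -0.006 [ 86  89  97 108 111 102  86  68  53  44  41  45  53  60  61  61  64  71
  80  87  90  91  92  96 108 125 142]
```

View pics/c7.png

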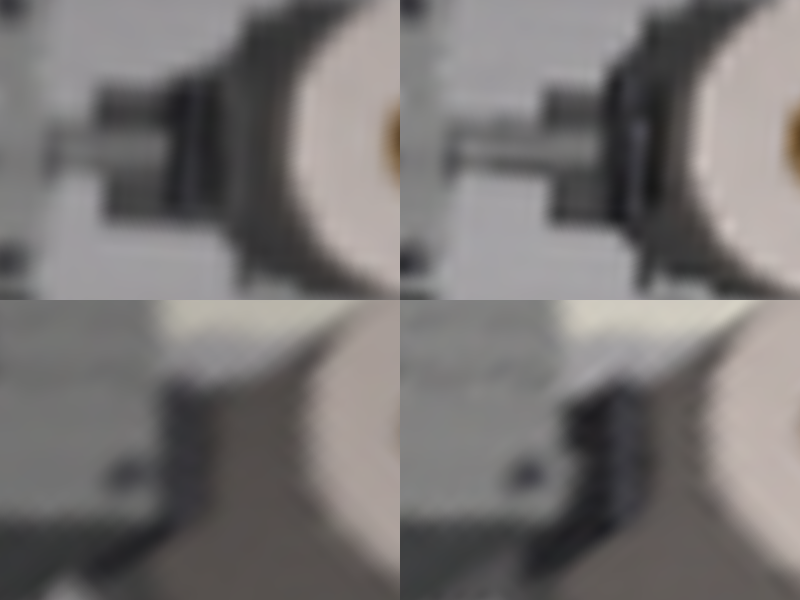

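```bash
python3 - <<'E'
from h import *
from fit import W
p=[.540,-.0808,np.radians(3.4)]
ys=np.arange(-.076,-.108,-.0015);print((ys*1e3).round(1))
for cam in("top","side"):
    im=cv2.imread(f"pics/raw_{cam}_2.png").astype(np.float32)
    for x in(.010,.006,-.006,-.010):
        m=np.array([[px(cam,W(p,(x,y,.038))) for y in ys]],np.float32);v=cv2.remap(im,m[:,:,1],m[:,:,0],cv2.INTER_LINEAR)[0]
        print(cam,x,"B-R",(v[:,0]-v[:,2]).round().astype(int),"G",v[:,1].round().astype(int))
E
```

```text
[ -76.   -77.5  -79.   -80.5  -82.   -83.5  -85.   -86.5  -88.   -89.5
  -91.   -92.5  -94.   -95.5  -97.   -98.5 -100.  -101.5 -103.  -104.5
 -106.  -107.5]
top 0.01 B-R [  0   0   0   0   0   0   0   1   2   3   4   4   3   1  -1  -3  -4  -6
  -8 -10 -13 -13] G [ 84  85  86  87  87  84  76  53  39  49  56  51  45  41  38  51  64  80
  96 132 170 177]
top 0.006 B-R [  0   1   1   1   1   1   1   1   2   2   3   3   3   0  -2  -4  -6  -7
  -9 -12 -14 -14] G [ 74  74  75  76  76  74  64  49  43  47  51  56  54  42  38  53  68  86
 106 142 178 179]
top -0.006 B-R [  1   1   0   0   1   1   2   2   2   2   3   4   2   0  -1  -3  -5  -7
  -9 -11 -12 -13] G [ 88  74  73  72  71  67  58  48  39  32  44  56  41  27  41  56  67  77
 106 140 160 175]
top -0.01 B-R [  0   0   0   0   0   0   1   2   3   3   3   3   2   0  -1  -3  -4  -6
  -8  -9 -11 -13] G [ 88  74  73  73  72  68  59  49  37  34  48  56  44  35  45  55  61  69
  88 111 139 166]
side 0.01 B-R [ -1  -1   0   0   0   1   2   2   2   4   4   3   1  -2  -5  -7  -8  -8
  -9  -9  -9 -11] G [125 119 101  82  69  58  44  40  46  53  58  60  60  64  72  78  84  86
  87  87  93 114]
side 0.006 B-R [ -1  -1   0   1   2   1   1   2   3   3   4   4   1  -2  -5  -7  -8  -8
  -8  -9 -10 -12] G [123 111  90  66  47  37  35  38  46  53  58  61  62  65  71  79  85  87
  88  90 103 121]
side -0.006 B-R [  2   0   0   0   0   2   3   3   4   5   4   3   1  -1  -4  -7  -8  -8
  -8  -8  -9 -10] G [106 110 102  85  67  51  41  39  44  53  59  60  60  63  70  79  86  88
  90  90  94 106]
side -0.01 B-R [ 0 -1  0  1  3  3  4  3  3  4  4  4  2 -2 -5 -7 -7 -8 -8 -9 -9 -8] G [111 103  87  65  48  40  36  38  44  54  59  61  62  71  80  86  88  90
  90  91  91  91]
```

The picture leaves gap 4 mm or 8 mm open: the luminance and colour edges disagree. A gentle touch settles it, using the 4 mm blade lowered vertically at unit y of about −97. With an 8 mm gap it passes freely between pad and roll. With a 4 mm gap it lands on the pad top at about 38–42 mm.

Emit:
arm_command(
  motion=[
    [0,0,25,0,0,0,0],
    [0,0,38,0,0,0,0],
    [0,0,38,0,0,0,0],
    [0,0,38,0,0,0,0],
    [0,0,38,0,0,0,0],
    [0,0,38,0,0,0,0],
    [0,0,25,0,0,0,0],
    [0,0,10.6,0,0,0,0],
  ],
)

```text
time_s: 17.55
tcp_pos: [0.5448, -0.1846, 0.1192]
ee_rot: [[0.999, 0.054, -0.0], [0.054, -0.999, -0.0], [-0.0, 0.0, -1.0]]
wrist_force: [0.1, 0.1, -0.9]
gripper_width: 0.181
gripper_force: 30.0
```

Emit:
arm_command(
  motion=[
    [0,0,0,0,0,0,0],
    [0,0,0,10,0,0,0],
    [0,0,0,12,0,0,0],
    [0,0,0,8,0,0,0],
    [0,0,0,3,0,0,0],
    [0,0,0,0,0,0,0],
    [0,0,0,0,0,0,0],
  ],
)

```text
time_s: 18.25
tcp_pos: [0.546, -0.1808, 0.0863]
ee_rot: [[0.998, 0.06, 0.0], [0.06, -0.998, -0.0], [0.0, 0.0, -1.0]]
wrist_force: [-0.5, -0.3, -0.6]
gripper_width: 0.185
gripper_force: 30.0
```

```bash
python3 - <<'E'
from h import *
to(.5458,-.1776,.0832,3.4)
a=capture("side")[130:200,340:420,::-1]
cv2.imwrite("pics/c8.png",cv2.resize(a,(640,560),interpolation=cv2.INTER_CUBIC))
E
```

```text
t 18.25 tcp [ 546.  -180.8   86.3] F [-0.5 -0.3 -0.6] w 16.1 gf 30.0 yaw 3.43 tilt [ 0. -0.]
tool delta mm [ 0.  -3.2  3.1] rz 0.0006
```

View pics/c8.png

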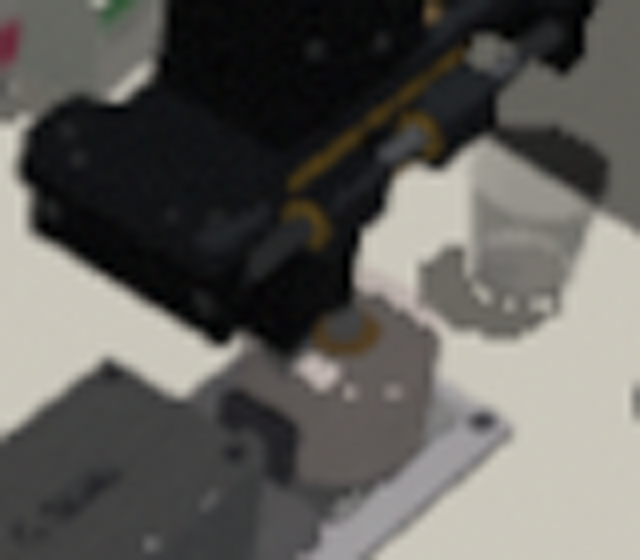

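The blade hangs above the gap and the roll side is visible. No more picture views are left, so from here I work by numbers. I'll correct y and descend by feel.

Emit:
arm_command(
  motion=[
    [0,0,-3.2,0,0,0,0],
    [0,0,0,3,0,0,0],
    [0,0,0,2.5,0,0,0],
    [0,0,0,0,0,0,0],
    [0,0,0,0,0,0,0],
  ],
)

```text
time_s: 18.8
tcp_pos: [0.5454, -0.1779, 0.0806]
ee_rot: [[0.998, 0.059, -0.0], [0.059, -0.998, -0.0], [-0.0, 0.0, -1.0]]
wrist_force: [0.4, -0.6, -1.5]
gripper_width: 0.18
gripper_force: 30.0
```

Emit:
arm_command(
  motion=[
    [0,0,0,1,0,0,0],
    [0,0,0,1,0,0,0],
    [0,0,0,0,0,0,0],
  ],
)

```text
time_s: 19.1
tcp_pos: [0.5453, -0.1779, 0.0786]
ee_rot: [[0.998, 0.059, -0.0], [0.059, -0.998, 0.0], [-0.0, -0.0, -1.0]]
wrist_force: [-0.4, 0.3, -0.5]
gripper_width: 0.184
gripper_force: 30.0
```

Emit:
arm_command(
  motion=[
    [0,0,0,1,0,0,0],
    [0,0,0,0,0,0,0],
  ],
)

```text
time_s: 19.3
tcp_pos: [0.5454, -0.1779, 0.0776]
ee_rot: [[0.998, 0.059, -0.0], [0.059, -0.998, 0.0], [-0.0, -0.0, -1.0]]
wrist_force: [-0.3, 0.6, -1.6]
gripper_width: 0.181
gripper_force: 30.0
```

Emit:
arm_command(
  motion=[
    [0,0,0,1,0,0,0],
    [0,0,0,0.6,0,0,0],
    [0,0,0,0,0,0,0],
  ],
)

```text
time_s: 19.6
tcp_pos: [0.5454, -0.1778, 0.076]
ee_rot: [[0.998, 0.059, -0.0], [0.059, -0.998, 0.0], [-0.0, -0.0, -1.0]]
wrist_force: [0.6, 0.5, -0.6]
gripper_width: 0.184
gripper_force: 30.0
```

Emit:
arm_command(
  motion=[
    [0,0,0,1,0,0,0],
    [0,0,0,0,0,0,0],
  ],
)

```text
time_s: 19.8
tcp_pos: [0.5454, -0.1779, 0.075]
ee_rot: [[0.998, 0.059, -0.0], [0.059, -0.998, 0.0], [-0.0, -0.0, -1.0]]
wrist_force: [-0.6, -0.2, -1.5]
gripper_width: 0.183
gripper_force: 30.0
```

Emit:
arm_command(
  motion=[
    [0,0,0,1,0,0,0],
    [0,0,0,0,0,0,0],
  ],
)

```text
time_s: 20.0
tcp_pos: [0.5455, -0.1779, 0.0742]
ee_rot: [[0.998, 0.059, 0.0], [0.059, -0.998, -0.0], [0.0, 0.0, -1.0]]
wrist_force: [0.2, -0.1, -1.3]
gripper_width: 0.182
gripper_force: 30.0
```

Emit:
arm_command(
  motion=[
    [0,0,0,1,0,0,0],
    [0,0,0,0,0,0,0],
  ],
)

```text
time_s: 20.2
tcp_pos: [0.5457, -0.178, 0.0738]
ee_rot: [[0.998, 0.059, 0.0], [0.059, -0.998, -0.0], [0.0, 0.0, -1.0]]
wrist_force: [-2.0, 0.1, 4.3]
gripper_width: 0.181
gripper_force: 30.0
```

It landed at tip z ≈ 0.041, 5 N or less, which looks like the pad top. I'll make it certain by finding the roll's side above pad height, then probing right next to it.

Emit:
arm_command(
  motion=[
    [0,0,0,-2,0,0,0],
    [0,0,0,-1,0,0,0],
    [0,0,1,0,0,0,0],
    [0,0,0,0,0,0,0],
  ],
)

```text
time_s: 20.6
tcp_pos: [0.5454, -0.1789, 0.0759]
ee_rot: [[0.998, 0.059, -0.0], [0.059, -0.998, 0.0], [-0.0, -0.0, -1.0]]
wrist_force: [-0.4, 0.4, -1.6]
gripper_width: 0.181
gripper_force: 30.0
```

Emit:
arm_command(
  motion=[
    [0,0,0.7,0,0,0,0],
    [0,0,0,0,0,0,0],
  ],
)

```text
time_s: 20.8
tcp_pos: [0.5454, -0.1793, 0.0759]
ee_rot: [[0.998, 0.059, -0.0], [0.059, -0.998, 0.0], [-0.0, -0.001, -1.0]]
wrist_force: [0.4, 1.2, -0.6]
gripper_width: 0.18
gripper_force: 30.0
```

Emit:
arm_command(
  motion=[
    [0,0,0.7,0,0,0,0],
    [0,0,0,0,0,0,0],
  ],
)

```text
time_s: 21.0
tcp_pos: [0.5454, -0.1795, 0.0759]
ee_rot: [[0.998, 0.059, -0.001], [0.059, -0.998, 0.001], [-0.0, -0.001, -1.0]]
wrist_force: [-0.6, 5.7, -1.0]
gripper_width: 0.179
gripper_force: 30.0
```

Emit:
arm_command(
  motion=[
    [0,0,0.7,0,0,0,0],
    [0,0,0,0,0,0,0],
  ],
)

```text
time_s: 21.2
tcp_pos: [0.5454, -0.1796, 0.0759]
ee_rot: [[0.998, 0.059, -0.001], [0.059, -0.998, 0.002], [-0.0, -0.002, -1.0]]
wrist_force: [0.2, 7.7, -0.3]
gripper_width: 0.183
gripper_force: 30.0
```

Roll side touches at TCP y ≈ −0.1792. So the earlier landing, at y −0.1780, had the blade spanning 1.2–5.2 mm from the roll, and an 8 mm gap would have let it pass. I'll check that the surface landed on is the pad top by touching 4 mm further back.

Emit:
arm_command(
  motion=[
    [0,0,-4,0,0,0,0],
    [0,0,-3.1,0,0,0,0],
    [0,0,0,1.2,0,0,0],
    [0,0,0,0,0,0,0],
    [0,0,0,0,0,0,0],
  ],
)

```text
time_s: 21.7
tcp_pos: [0.5454, -0.1741, 0.0751]
ee_rot: [[0.998, 0.059, 0.0], [0.059, -0.998, -0.0], [0.0, 0.0, -1.0]]
wrist_force: [0.1, 0.6, 0.1]
gripper_width: 0.189
gripper_force: 30.0
```

Emit:
arm_command(
  motion=[
    [0,0,0,0.7,0,0,0],
    [0,0,0,0,0,0,0],
  ],
)

```text
time_s: 21.9
tcp_pos: [0.5455, -0.1741, 0.075]
ee_rot: [[0.998, 0.059, 0.001], [0.059, -0.998, -0.0], [0.001, 0.0, -1.0]]
wrist_force: [-0.9, 0.9, 3.6]
gripper_width: 0.185
gripper_force: 30.0
```

Emit:
arm_command(
  motion=[
    [0,0,0,0.7,0,0,0],
    [0,0,0,0,0,0,0],
  ],
)

```text
time_s: 22.1
tcp_pos: [0.5455, -0.1741, 0.0747]
ee_rot: [[0.998, 0.06, 0.001], [0.06, -0.998, -0.001], [0.001, 0.001, -1.0]]
wrist_force: [-2.5, 1.4, 8.2]
gripper_width: 0.183
gripper_force: 30.0
```

Emit:
arm_command(
  motion=[
    [0,0,0,0.6,0,0,0],
    [0,0,0,0,0,0,0],
  ],
)

```text
time_s: 22.3
tcp_pos: [0.5456, -0.1741, 0.0747]
ee_rot: [[0.998, 0.06, 0.001], [0.06, -0.998, -0.001], [0.001, 0.001, -1.0]]
wrist_force: [-2.7, 1.8, 9.9]
gripper_width: 0.18
gripper_force: 30.0
```

Emit:
arm_command(
  motion=[
    [0,0,0,-2.5,0,0,0],
    [0,0,2,0,0,0,0],
    [0,0,0,0.9,0,0,0],
    [0,0,0,0,0,0,0],
    [0,0,0,0,0,0,0],
  ],
)

```text
time_s: 22.8
tcp_pos: [0.5452, -0.1761, 0.0742]
ee_rot: [[0.998, 0.059, -0.001], [0.059, -0.998, -0.0], [-0.001, 0.0, -1.0]]
wrist_force: [-0.4, -1.7, -0.5]
gripper_width: 0.184
gripper_force: 30.0
```

Emit:
arm_command(
  motion=[
    [0,0,0,0.6,0,0,0],
    [0,0,0,0,0,0,0],
  ],
)

```text
time_s: 23.0
tcp_pos: [0.5452, -0.1761, 0.0741]
ee_rot: [[0.998, 0.059, -0.0], [0.059, -0.998, -0.0], [-0.0, 0.0, -1.0]]
wrist_force: [-0.2, -1.7, 1.6]
gripper_width: 0.176
gripper_force: 30.0
```

Emit:
arm_command(
  motion=[
    [0,0,0,0.6,0,0,0],
    [0,0,0,0,0,0,0],
  ],
)

```text
time_s: 23.2
tcp_pos: [0.5453, -0.1761, 0.074]
ee_rot: [[0.998, 0.06, -0.0], [0.06, -0.998, -0.0], [-0.0, 0.0, -1.0]]
wrist_force: [-1.8, -0.7, 5.2]
gripper_width: 0.18
gripper_force: 30.0
```

Emit:
arm_command(
  motion=[
    [0,0,0,0.6,0,0,0],
    [0,0,0,0,0,0,0],
  ],
)

```text
time_s: 23.4
tcp_pos: [0.5453, -0.1761, 0.0739]
ee_rot: [[0.998, 0.06, 0.0], [0.06, -0.998, -0.001], [0.0, 0.001, -1.0]]
wrist_force: [-3.5, -2.4, 6.5]
gripper_width: 0.179
gripper_force: 30.0
```

The landings fit either a 4 mm gap or the shoulder resting on the roll's edge with an 8 mm gap, depending on the roll's real height. One blade touch on the roll's top settles it: 46 mm means a 4 mm gap, about 53 mm means it was the shoulder.

Emit:
arm_command(
  motion=[
    [0,0,0,-8,0,0,0],
    [0,0,0,-9,0,0,0],
    [0,0,6,0,0,0,0],
    [0,0,6,0,0,0,0],
    [0,0,0,2,0,0,0],
    [0,0,0,0,0,0,0],
    [0,0,0,0,0,0,0],
  ],
)

```text
time_s: 24.1
tcp_pos: [0.5457, -0.1879, 0.0872]
ee_rot: [[0.998, 0.059, -0.001], [0.059, -0.998, 0.0], [-0.001, -0.0, -1.0]]
wrist_force: [-0.4, 0.4, -0.7]
gripper_width: 0.18
gripper_force: 30.0
```

Emit:
arm_command(
  motion=[
    [0,0,0,0.9,0,0,0],
    [0,0,0,0,0,0,0],
  ],
)

```text
time_s: 24.3
tcp_pos: [0.5459, -0.1877, 0.0866]
ee_rot: [[0.998, 0.059, -0.001], [0.059, -0.998, 0.0], [-0.001, -0.0, -1.0]]
wrist_force: [-0.1, -0.2, -0.5]
gripper_width: 0.183
gripper_force: 30.0
```

Emit:
arm_command(
  motion=[
    [0,0,0,0.9,0,0,0],
    [0,0,0,0,0,0,0],
  ],
)

```text
time_s: 24.5
tcp_pos: [0.546, -0.1877, 0.0858]
ee_rot: [[0.998, 0.059, -0.0], [0.059, -0.998, 0.0], [-0.0, -0.0, -1.0]]
wrist_force: [-0.0, -0.0, -1.0]
gripper_width: 0.182
gripper_force: 30.0
```

Emit:
arm_command(
  motion=[
    [0,0,0,0.9,0,0,0],
    [0,0,0,0,0,0,0],
  ],
)

```text
time_s: 24.7
tcp_pos: [0.546, -0.1878, 0.0849]
ee_rot: [[0.998, 0.059, -0.0], [0.059, -0.998, 0.0], [-0.0, -0.0, -1.0]]
wrist_force: [-0.2, 0.2, -1.0]
gripper_width: 0.181
gripper_force: 30.0
```

Emit:
arm_command(
  motion=[
    [0,0,0,0.8,0,0,0],
    [0,0,0,0.8,0,0,0],
    [0,0,0,0,0,0,0],
  ],
)

```text
time_s: 25.0
tcp_pos: [0.546, -0.1878, 0.0833]
ee_rot: [[0.998, 0.059, -0.0], [0.059, -0.998, 0.0], [-0.0, -0.0, -1.0]]
wrist_force: [0.3, 0.6, -1.4]
gripper_width: 0.184
gripper_force: 30.0
```

Emit:
arm_command(
  motion=[
    [0,0,0,0.9,0,0,0],
    [0,0,0,0,0,0,0],
  ],
)

```text
time_s: 25.2
tcp_pos: [0.5461, -0.1879, 0.0827]
ee_rot: [[0.998, 0.059, 0.0], [0.059, -0.998, -0.0], [0.0, 0.0, -1.0]]
wrist_force: [0.0, -0.4, -0.8]
gripper_width: 0.181
gripper_force: 30.0
```

Emit:
arm_command(
  motion=[
    [0,0,0,0.9,0,0,0],
    [0,0,0,0,0,0,0],
  ],
)

```text
time_s: 25.4
tcp_pos: [0.5462, -0.1879, 0.0826]
ee_rot: [[0.998, 0.06, 0.0], [0.06, -0.998, -0.0], [0.0, 0.0, -1.0]]
wrist_force: [-1.3, 1.0, 4.2]
gripper_width: 0.183
gripper_force: 30.0
```

Emit:
arm_command(
  motion=[
    [0,0,0,0.9,0,0,0],
    [0,0,0,0,0,0,0],
  ],
)

```text
time_s: 25.6
tcp_pos: [0.5463, -0.1879, 0.0825]
ee_rot: [[0.998, 0.06, 0.001], [0.06, -0.998, -0.001], [0.001, 0.001, -1.0]]
wrist_force: [-2.5, 0.8, 8.8]
gripper_width: 0.183
gripper_force: 30.0
```

Roll top is at TCP 0.0827, so at the landings the shoulder was still 3.5 mm above the roll. The landings were therefore on the pad, reaching to less than 5.2 mm from the roll, and the gap is 4 mm (started at 0.004, now 0.012). Clicking is done, so I'll return the tool.

Emit:
arm_command(
  motion=[
    [0,0,0,-10,0,0,0],
    [0,0,0,-20,0,0,0],
    [0,0,0,-20,0,0,0],
    [0,-2,-30,0,0,0,0],
    [0,-3,-40,0,0,0,0],
    [0,-3,-40,0,0,0,0],
    [0,-3,-40,0,0,0,0],
    [0,-3,-40,0,0,0,0],
  ],
)

```text
time_s: 26.4
tcp_pos: [0.5206, 0.0024, 0.131]
ee_rot: [[0.998, 0.059, 0.001], [0.059, -0.998, 0.0], [0.001, -0.0, -1.0]]
wrist_force: [0.4, 0.7, -0.7]
gripper_width: 0.184
gripper_force: 30.0
```

Emit:
arm_command(
  motion=[
    [0,-3,-40,0,0,0,0],
    [0,-3,-40,0,0,0,0],
    [0,-3,-38,0,0,0,0],
    [0,-2.7,-20,0,0,0,0],
    [0,0,0,0,0,0,0.088],
    [0,0,0,0,0,0,0.088],
    [0,0,0,0,0,0,0],
    [0,0,0,0,0,0,0],
  ],
)

```text
time_s: 27.2
tcp_pos: [0.501, 0.138, 0.1308]
ee_rot: [[0.993, -0.115, 0.0], [-0.115, -0.993, 0.0], [0.0, -0.0, -1.0]]
wrist_force: [-0.2, 0.1, -1.2]
gripper_width: 0.177
gripper_force: 30.0
```

```bash
python3 -c "
from h import *
to(.5011,.1382,.0512,-6.66)"
```

```text
t 27.2 tcp [501.  138.  130.8] F [-0.2  0.1 -1.2] w 15.4 gf 30.0 yaw -6.59 tilt [0. 0.]
tool delta mm [ 0.  -0.2 79.6] rz 0.0012
```

Emit:
arm_command(
  motion=[
    [0,0,-0.2,20,0,0,0],
    [0,0,0,25,0,0,0],
    [0,0,0,15,0,0,0],
    [0,0,0,4,0,0,0],
    [0,0,0,0,0,0,0],
    [0,0,0,0,0,0,0],
  ],
)

```text
time_s: 27.8
tcp_pos: [0.5018, 0.1385, 0.0676]
ee_rot: [[0.993, -0.116, 0.002], [-0.116, -0.993, 0.001], [0.002, -0.001, -1.0]]
wrist_force: [0.2, 0.0, -0.6]
gripper_width: 0.183
gripper_force: 30.0
```

Emit:
arm_command(
  motion=[
    [0,0,0,1.2,0,0,0],
    [0,0,0,1.2,0,0,0],
    [0,0,0,1.2,0,0,0],
    [0,0,0,1.2,0,0,0],
    [0,0,0,0,0,0,0],
  ],
)

```text
time_s: 28.3
tcp_pos: [0.5009, 0.1382, 0.0618]
ee_rot: [[0.993, -0.116, -0.0], [-0.116, -0.993, -0.0], [-0.0, 0.0, -1.0]]
wrist_force: [-0.8, 0.1, -0.4]
gripper_width: 0.181
gripper_force: 30.0
```

Emit:
arm_command(
  motion=[
    [0,0,0,1.2,0,0,0],
    [0,0,0,1.2,0,0,0],
    [0,0,0,1.2,0,0,0],
    [0,0,0,0,0,0,0],
  ],
)

```text
time_s: 28.7
tcp_pos: [0.5009, 0.1382, 0.0581]
ee_rot: [[0.993, -0.117, -0.0], [-0.117, -0.993, -0.0], [-0.0, 0.0, -1.0]]
wrist_force: [0.2, -0.6, -0.4]
gripper_width: 0.182
gripper_force: 30.0
```

It's sliding in freely.

Emit:
arm_command(
  motion=[
    [0,0,0,1.2,0,0,0],
    [0,0,0,1.2,0,0,0],
    [0,0,0,1.2,0,0,0],
    [0,0,0,1,0,0,0],
    [0,0,0,0,0,0,0],
  ],
)

```text
time_s: 29.2
tcp_pos: [0.5009, 0.1382, 0.0536]
ee_rot: [[0.993, -0.117, -0.0], [-0.117, -0.993, -0.0], [-0.0, 0.0, -1.0]]
wrist_force: [-0.8, 0.0, -2.0]
gripper_width: 0.182
gripper_force: 30.0
```

Emit:
arm_command(
  motion=[
    [0,0,0,0.8,0,0,0],
    [0,0,0,0,0,0,0],
  ],
)

```text
time_s: 29.4
tcp_pos: [0.501, 0.1382, 0.0529]
ee_rot: [[0.993, -0.117, -0.0], [-0.117, -0.993, -0.0], [-0.0, 0.0, -1.0]]
wrist_force: [0.9, -0.7, -1.7]
gripper_width: 0.18
gripper_force: 30.0
```

Emit:
arm_command(
  motion=[
    [0,0,0,0.8,0,0,0],
    [0,0,0,0,0,0,0],
  ],
)

```text
time_s: 29.6
tcp_pos: [0.501, 0.1382, 0.0521]
ee_rot: [[0.993, -0.117, -0.0], [-0.117, -0.993, -0.0], [-0.0, 0.0, -1.0]]
wrist_force: [0.2, 0.2, -0.6]
gripper_width: 0.179
gripper_force: 30.0
```

Emit:
arm_command(
  motion=[
    [0,0,0,0.8,0,0,0],
    [0,0,0,0,0,0,0],
  ],
)

```text
time_s: 29.8
tcp_pos: [0.5009, 0.1382, 0.0513]
ee_rot: [[0.993, -0.117, -0.0], [-0.117, -0.993, -0.0], [-0.0, 0.0, -1.0]]
wrist_force: [-0.1, 0.3, -1.4]
gripper_width: 0.184
gripper_force: 30.0
```

Emit:
arm_command(
  motion=[
    [0,0,0,0.6,0,0,0],
    [0,0,0,0,0,0,0],
  ],
)

```text
time_s: 30.0
tcp_pos: [0.501, 0.1382, 0.0512]
ee_rot: [[0.993, -0.116, 0.0], [-0.116, -0.993, -0.0], [0.0, 0.0, -1.0]]
wrist_force: [-2.8, -0.2, 3.0]
gripper_width: 0.183
gripper_force: 30.0
```

Emit:
arm_command(
  motion=[
    [0,0,0,0.6,0,0,0],
    [0,0,0,0,0,0,0],
  ],
)

```text
time_s: 30.2
tcp_pos: [0.501, 0.1382, 0.0511]
ee_rot: [[0.993, -0.116, 0.0], [-0.116, -0.993, -0.0], [0.0, 0.0, -1.0]]
wrist_force: [-2.5, 0.1, 8.1]
gripper_width: 0.18
gripper_force: 30.0
```

Emit:
arm_command(
  motion=[
    [0,0,0,0.6,0,0,0],
    [0,0,0,0,0,0,0],
  ],
)

```text
time_s: 30.4
tcp_pos: [0.5011, 0.1382, 0.0511]
ee_rot: [[0.993, -0.116, 0.0], [-0.116, -0.993, -0.0], [0.0, 0.0, -1.0]]
wrist_force: [-3.2, -0.2, 12.0]
gripper_width: 0.181
gripper_force: 30.0
```

It seated at exactly the original height (TCP 0.0511), so there was no slip. I'll unload, release and retreat straight up.

Emit:
arm_command(
  motion=[
    [0,0,0,-1.2,0,0,0],
    [14,0,0,0,0,0,0],
    [22,0,0,0,0,0,0],
    [40,0,0,0,0,0,0],
    [46,0,0,0,0,0,0],
    [46,0,0,0,0,0,0],
    [46,0,0,0,0,0,0],
  ],
)

```text
time_s: 31.1
tcp_pos: [0.501, 0.1382, 0.0506]
ee_rot: [[0.993, -0.117, -0.0], [-0.117, -0.993, -0.0], [-0.0, 0.0, -1.0]]
wrist_force: [0.0, 0.5, -0.2]
gripper_width: 0.495
gripper_force: 0.0
```

Emit:
arm_command(
  motion=[
    [46,0,0,-15,0,0,0],
    [46,0,0,-30,0,0,0],
    [46,0,0,-40,0,0,0],
    [46,0,0,-40,0,0,0],
    [46,-40,-30,0,0,0,0],
    [46,-40,-30,0,0,0,0],
    [46,-30,-20,0,0,0,0],
    [46,0,0,0,0,0,0],
  ],
)

```text
time_s: 31.9
tcp_pos: [0.3987, 0.2323, 0.1761]
ee_rot: [[0.994, -0.112, 0.0], [-0.112, -0.994, 0.001], [-0.0, -0.001, -1.0]]
wrist_force: [-0.1, -0.8, -1.0]
gripper_width: 0.527
gripper_force: 0.0
```

```bash
python3 - <<'E'
from h import *
st()
for c in("top","side"):
    n=capture(c)[:,:,::-1].astype(int); r0=cv2.resize(cv2.imread(f"pics/{c}0.png"),(640,400),interpolation=cv2.INTER_AREA)
    for nm,X in(("tool top",[.5011,.1382,.085]),):
        r,k=px(c,X);r,k=int(round(r)),int(round(k));print(c,nm,r,k)
        a=n[r-5:r+12,k-6:k+7].mean(2).astype(int);b=r0[r-5:r+12,k-6:k+7].mean(2).astype(int);print("now",a[::2].tolist());print("was",b[::2].tolist())
E
```

```text
t 31.9 tcp [398.7 232.3 176.1] F [-0.1 -0.8 -1. ] w 45.9 gf 0.0 yaw -6.41 tilt [0.    0.001]
top tool top 220 278
now [[97, 97, 98, 97, 97, 98, 98, 98, 98, 100, 99, 99, 99], [92, 63, 64, 61, 47, 37, 43, 41, 40, 53, 75, 99, 98], [91, 47, 47, 45, 33, 57, 57, 56, 28, 8, 26, 79, 98], [92, 47, 46, 44, 24, 29, 35, 29, 15, 7, 29, 88, 99], [98, 98, 97, 86, 88, 86, 86, 90, 90, 88, 90, 100, 99], [99, 98, 98, 99, 99, 98, 98, 98, 99, 99, 99, 100, 100], [96, 96, 98, 99, 98, 98, 99, 98, 99, 99, 99, 99, 100], [191, 191, 191, 187, 171, 172, 172, 172, 173, 172, 173, 170, 155], [191, 190, 191, 191, 191, 191, 191, 191, 191, 190, 191, 191, 192]]
was [[94, 94, 94, 94, 94, 93, 93, 94, 94, 95, 95, 95, 95], [95, 88, 67, 62, 55, 37, 45, 50, 43, 47, 55, 77, 94], [88, 62, 46, 42, 35, 42, 53, 56, 47, 16, 14, 42, 85], [85, 54, 49, 47, 29, 26, 31, 30, 21, 11, 31, 74, 91], [94, 94, 94, 92, 81, 80, 78, 78, 79, 78, 85, 95, 95], [94, 95, 95, 94, 95, 94, 95, 95, 96, 96, 96, 95, 95], [99, 98, 98, 98, 95, 93, 93, 94, 94, 94, 94, 95, 96], [185, 184, 184, 180, 159, 158, 159, 159, 159, 160, 160, 157, 146], [184, 184, 185, 
[... 498 characters left out ...]
8, 105, 105, 105, 104, 104, 104, 104, 104, 102], [108, 106, 106, 106, 104, 104, 103, 101, 102, 101, 100, 99, 99], [106, 105, 104, 104, 103, 103, 102, 101, 100, 100, 100, 99, 98]]
was [[178, 179, 178, 178, 179, 179, 178, 179, 179, 178, 178, 178, 178], [177, 178, 178, 176, 160, 140, 125, 132, 155, 173, 177, 178, 178], [179, 177, 156, 107, 74, 63, 62, 61, 71, 118, 163, 175, 177], [180, 171, 108, 22, 28, 45, 51, 50, 39, 30, 51, 89, 116], [180, 172, 111, 25, 11, 14, 17, 16, 13, 8, 12, 70, 92], [178, 160, 103, 31, 9, 9, 11, 10, 10, 7, 12, 61, 88], [125, 105, 71, 31, 12, 9, 9, 10, 10, 8, 9, 47, 83], [97, 96, 81, 41, 12, 7, 8, 9, 10, 8, 11, 46, 83], [96, 96, 87, 47, 12, 6, 10, 10, 8, 8, 10, 31, 77]]
```

The tool stands as it did at the start in the top view, the gripper is clear, and no contact force remains. I'm handing in.

```bash
python3 -c "
from station import *
print(finish_job())"
```

```text
the job is handed in; nothing more can be done
None
```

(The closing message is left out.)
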